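# Clear the repair bench

### The job

Clear up the bench after the repair: put the hand tools lying there (screwdriver, side cutters, spanner, those that are present) into the open drawer of the tool chest and push the drawer fully home, press the chest's lid shut until its catch snaps in, and sweep every loose scrap with the hand brush right into the dustpan. The scraps have sharp edges, so move them with the brush only and never touch them with the gripper; at the end stand the brush on its bristles on the bench, outside the dustpan, and leave everything else where it is.

Things in the scene. Friction and masses are not known exactly. Their poses are not given: they have to be found in the camera images.
- chest: Small grey steel tool chest, fixed to the bench: 170 deep (x), 280 wide (y), 90 high without its lid. Below is one drawer, above it an open-topped till (its front wall reaches 90 mm up) under a hinged lid. Origin: centre of its underside; its front looks along its own -x, roughly towards the robot.
- drawer (a joint): How far the chest's drawer is pulled out along the chest's -x, in m: 0 is fully home, 0.135 the end stop. It slides with about 1.2 N of friction and stays where it is left. It starts 105 to 130 mm out.
- drawer_floor (a point): Centre of the drawer's inner floor (138 mm in x by 250 in y), moving with the drawer; axes as the chest's. Drawer walls stand 36 mm above it; the chest's roof is 45 mm above it, so contents must be lower. With the drawer home it lies 5 mm before (-x) the chest's origin, 11 mm above the bench; only what is over 85 mm before the chest's origin is open from above.
- drawer_handle (a point): Middle of the drawer's bar handle, 35 mm in front of the drawer front, 35 mm above the bench. The bar is 90 mm long along the chest's y, round, about 10 mm thick. The drawer front is 270 wide and reaches from 5 to 53 mm above the bench.
- lid (a joint): Opening angle of the chest's lid, rad: 0 is shut and caught, larger is further raised. It starts 0.95 to 1.2 open. A stiff hinge holds it where it is left (2 to 3 N at the front edge moves it). A spring catch at the front middle resists from about 0.08 rad; pressed down there with some 7 to 10 N the lid snaps in below 0.02. A lid merely lowered stays ajar at about 0.08.
- lid_hinge (a point): Middle of the lid's hinge line, on the chest's rear top edge (85 mm behind the chest's origin, 90.5 mm above the bench). Axes as the chest's; the hinge line runs along y.
- lid_front (a point): A point on the lid's outer (upper when shut) face, at its middle, 160 mm from the hinge line. The lid is a flat steel sheet 6 mm thick, 284 wide, 175 from hinge to front edge.
- pan: Bare steel dustpan with a black handle, flat and fixed on the bench: 170 deep (x), 220 wide (y). Origin: centre of its underside. Its open mouth looks along its -x, 85 mm before the origin; the handle is behind. Floor 3 mm thick, reached from the mouth edge by a ramp 25 mm long. Side walls 3 mm thick, 22 high for the first 55 mm from the mouth, then 45; rear wall 52 high.
- pan_mouth (a point): Middle of the dustpan's mouth edge, at bench level; axes as the pan's (+x leads into the pan).
- brush: Wooden hand brush standing on its stiff black bristles, 160 g. Origin: centre of the underside of the bristles. Bristles 136 long (x), 30 wide (y), 28 high; on them the wooden back, 142 x 36 mm, from 28 to 50 mm up, which can be gripped across its width from above; the handle, 22 to 26 wide, 16 to 18 thick, centred 42 mm up, runs along -x to 178 mm from the origin.
- scrap1: Grey relay 22 x 16 x 16 mm: a loose scrap, 20 g; may be absent. Origin: centre of its underside. 
- scrap2: White terminal block 26 x 18 x 14 mm: a loose scrap, 20 g; may be absent. Origin: centre of its underside. 
- scrap3: Black rubber foot, a disc 22 across and 13 high: a loose scrap, 20 g; may be absent. Origin: centre of its underside. 
- scrap4: Stripped white gear wheel 26 across and 11 high, lying flat: a loose scrap, 20 g; may be absent. Origin: centre of its underside. 
- scrap5: Broken white housing corner 30 x 20 x 17 mm: a loose scrap, 20 g; may be absent. Origin: centre of its underside. 
- scrap6: Black rocker switch 23 x 16 x 20 mm: a loose scrap, 20 g; may be absent. Origin: centre of its underside. 
- scrap7: Brown capacitor block 26 x 13 x 18 mm: a loose scrap, 20 g; may be absent. Origin: centre of its underside. 
- screwdriver: Screwdriver 135 long with a red handle, lying along its x; may be absent. The handle (its -x half) is 26 thick, tapering a little; the shaft is 6 thick. Origin: on its underside, half way along. Grip it by the handle about 25 mm to -x of the origin. 60 g.
- pliers: Side cutters 112 long, lying flat along their x, jaws to +x, black handles to -x (44 wide at their ends); may be absent. Height 14. Origin: on the underside; the joint, 22 wide and 13 high, is 12 mm to +x of it and is the place to grip across y. 110 g.
- wrench: Steel spanner 125 long, lying flat along its x; may be absent. Its bar is 17 wide and 7 high, the open jaw end (+x) 38 wide, the ring end 32. Origin: on its underside, half way along; grip it there across y. 90 g.
- screw_bowl: Bystander: red plastic bowl with screws, 80 across, 30 high. Origin: centre of its underside.
- tape_roll: Bystander: roll of black tape lying flat, 62 across, 19 high. Origin: centre of its underside.
- gel_bottle: Bystander: clear pump bottle, 60 across, 185 high. Origin: centre of its underside.
Things that resemble listed ones, but are neither listed nor needed, are in the scene too. What is shaped like the brush but orange is not meant. Several things have the shape of the wrench; the one meant has the colours described above.

How it is judged:
By the outcome, as a careful person would: the job done as asked, in the order asked, and still so for the second after the job is handed in, with the robot touching nothing.
Of scrap1, scrap2, scrap3, scrap4, scrap5, scrap6, scrap7 only 4 to 7 are there at a start; the rules pass over those that are not, and their reading is None.
Of screwdriver, pliers, wrench only 2 to 3 are there at a start; the rules pass over those that are not, and their reading is None.
At some moment in a run one of scrap1, scrap2, scrap3, scrap4, scrap5, scrap6, scrap7, screwdriver, pliers, wrench may be knocked a few centimetres aside while the robot is not near it.
Once in a run the grip may slacken for a moment while it holds something.
It also fails if it takes over 210 s, if anything falls off the work surface, if the arm or the gripper's body presses on something with over 40 N, if the wrist force passes 120 N, or if a joint passes its speed limit or range.

### The arm

A 7-joint arm with a two-finger parallel gripper is mounted at the origin on the work surface. World frame = base frame: x ahead of the robot, y to its left, z up, the work surface at z = 0. Lengths are in m, angles in rad, forces in N, time in s.
With the tool pointing down it reaches from about 0.4 to 0.85 m from the base axis. Payload 4.5 kg.
Tool frame: the origin (TCP) lies at the very end of the fingers, on their centre line; the grasp point (between the pads) lies 19 mm behind it; z points along the fingers, y is the line along which they close (so a half turn about z gives the same grasp; the last joint's range is limited). The gripper opens to 88 mm and grips with 3 to 60 N. Pads are 18 mm wide; open, the fingers measure 123 mm over their backs; the gripper's body (75 mm by 187 mm) begins 45 mm behind the grasp point.
Start: joints at [-1.122, 0.689, -0.195, 1.565, 0.157, 0.902, -0.215], TCP at [0.252, 0.572, 0.239] pointing down, gripper open.
Joint ranges: [-3.01, 3.01], [-0.46, 2.08], [-1.47, 1.51], [0.13, 2.56], [-1, 4.14], [0.04, 2.09], [-2.66, 2.66]. Speed limits (rad/s): [2.57, 2.57, 3.14, 3.14, 3.14, 3.14, 3.14].

### API

Orientations are given as a unit quaternion [x, y, z, w].
In Python, from plant import r gives the robot as it stands. The module is installed in compiled form; this text tells all that it offers.
- The arm moves only by the tool step_arm, never from a script. Its argument "increments" is a list of rows, each a list of 2 entries, a list of its own where there are three numbers: the shift along the world's x, y, z in cm, then the turn, a rotation vector about the world's x, y, z in degrees. A call has exactly 10 rows; each row shifts and turns the commanded pose from where the row before left it; what a row does not reach is not made up. A row lasts 1/10 s, in which the tool goes at most 50 mm and 8.59 degrees, less where a joint would pass 70% of its speed; a pose out of reach is approached as far as the arm can. A call is refused whole if a number of a shift passes 5 or a number of a turn 8.59, either way. A call with a gripper value outside its range is refused whole. "fingers" is the opening, from 0 (shut) to 1 (fully open), set as the call begins (left out, the last holds). The fingers move at their own pace and stop on an object; "grip_force" is the grip in N (left out, the last holds). Time passes only in rows, so rows that do not move let the fingers close, or fill a call up. It gives the time, the measured TCP pose, the force, the opening and the grip force at its end, in the units of the state.
- r.get_state(): the state, without advancing time (a new reading comes with each control period).
- r.snapshot(name): name is "scene" or "top" or "wrist"; returns (picture, depth): 420x560x3 uint8, red, green, blue; 420x560 float32, m along the optical axis (not along the pixel's ray), 0 where there is no reading.
- r.calibration(name): a dict with "fov_y" (degrees; the focal length in pixels is half the picture's height over the tangent of half this angle, whatever the lens; pixels are square), "cx", "cy" (the principal point, pixels), "k1" (the pictures are not rectified: a ray, as slopes to the right and down, at radius r is drawn at 1 + k1 r^2 times it, then the intrinsics apply), "R" (3x3) and "t" (3): a world point X has camera coordinates R X + t. Camera axes: x right, y down, z forward; pixel columns grow to the right and rows downward; lengths in m; the calibration is good to about 2 mm. A picture is of the moment at which its call begins: read the wrist's pose just before it. calibration takes no time and is no camera call; for the wrist camera it gives the pose at the moment of the call.
- r.finish_job(): hands the job in; it is judged then, once.
The state is a dict: "clock": time; "q": joint angles; "qd": joint speeds; "joint_torque": joint torques, N m; "tool_pos": TCP position; "eef_rot": TCP orientation; "contact_force": force on the tool from outside, world axes, zero at the start; "moment": the same for the moment, N m; "opening": opening from 0.0 (shut) to 1.0 (fully open); "finger_force": force on a finger pad.
Only numpy, scipy, OpenCV 4.12 (cv2) and the standard library are available. Lean on these libraries where they do the work, as an engineer would, in place of code of your own. Each camera call takes 0.05 s, during which the arm holds its last target. There are 200 camera calls.

## Working session

There is one attempt and no reset: what is moved stays moved. The work goes in short steps, Python scripts to look and compute and a tool call to move; the robot and the scene stay as the last step left them, time stands still between calls to the robot, and variables do not carry over. Pictures are saved under pics/ and viewed, at most 14 in all, crops included, and the job is handed in when it is done.

Besides the shell and the picture viewer there is one more tool, called after "Emit:" as a command line: name --argument value ..., lists and objects as JSON in quotes. step_arm: Moves the arm, as the interface text tells. Its arguments: {"type":"object","properties":{"increments":{"type":"array","items":{"type":"array"}},"fingers":{"type":"number"},"grip_force":{"type":"number"}},"required":["increments"]}

```bash
mkdir -p pics; ls
cat > h.py <<'E'
import numpy as np, cv2
from plant import r
def snap(n,name):
    c=r.calibration(n); im,d=r.snapshot(n); np.savez('/tmp/%s.npz'%name,im=im,d=d,**{k:np.array(v) for k,v in c.items()})
    cv2.imwrite('pics/%s.png'%name,im[:,:,::-1]); return im,d,c
def load(name):
    z=np.load('/tmp/%s.npz'%name); return z['im'],z['d'],{k:z[k] for k in ('fov_y','cx','cy','k1','R','t')}
def slopes(c,u,v):
    f=210/np.tan(np.radians(float(c['fov_y']))/2); x=(np.asarray(u,float)-c['cx'])/f; y=(np.asarray(v,float)-c['cy'])/f
    a,b=x.copy(),y.copy()
    for _ in range(15):
        s=1+c['k1']*(a*a+b*b); a,b=x/s,y/s
    return a,b
def onplane(c,u,v,z):
    a,b=slopes(c,u,v); R=np.array(c['R']); t=np.array(c['t']); C=-R.T@t
    d=np.stack([a,b,np.ones_like(a)],-1)@R
    return C+d*((z-C[2])/d[...,2])[...,None]
def cloud(c,d):
    v,u=np.mgrid[0:420,0:560]; a,b=slopes(c,u,v); P=np.stack([a*d,b*d,d],-1)
    return (P-np.array(c['t']))@np.array(c['R'])
def proj(c,X):
    f=210/np.tan(np.radians(float(c['fov_y']))/2); p=np.array(c['R'])@np.array(X)+np.array(c['t']); a,b=p[0]/p[2],p[1]/p[2]; s=1+c['k1']*(a*a+b*b)
    return a*s*f+c['cx'],b*s*f+c['cy']
E
python3 - <<'E'
from h import *
for n in ('scene','top'):
    im,d,c=snap(n,n+'0'); print(n,c,(d==0).mean())
print(r.get_state())
E
```

```text
pics
scene {'fov_y': 50.98553736791262, 'cx': 270.9330035505289, 'cy': 206.4015915362284, 'k1': -0.002692596784182139, 'R': array([[-0.47888681,  0.8777818 , -0.01290499],
       [ 0.54686383,  0.2867856 , -0.78657102],
       [-0.68673676, -0.38373576, -0.61736496]]), 't': array([ 0.2571494 , -0.19880526,  1.44015449])} 0.003813775510204082
top {'fov_y': 57.0756810796722, 'cx': 280.3248962663783, 'cy': 208.0928189425219, 'k1': -0.10105372319409509, 'R': array([[ 0.00446361, -0.99988971, -0.01416523],
       [-0.98136886, -0.00165912, -0.192126  ],
       [ 0.19208131,  0.01475889, -0.98126803]]), 't': array([0.00169634, 0.51415759, 1.03553486])} 0.004064625850340136
{'clock': 0.1, 'q': array([-1.12220941,  0.68988375, -0.19452586,  1.5662138 ,  0.15727041,
        0.90252609, -0.21511346]), 'qd': array([ 0.00058762, -0.00052794,  0.00087347, -0.00224318,  0.00028074,
        0.0019937 ,  0.00067913]), 'joint_torque': array([-3.73307092e-03, -5.28500748e+01, -1.27194878e+00, -1.53837079e+01,
       -5.26862789e-02,  2.04022683e-03,  3.14949159e-05]), 'tool_pos': array([0.25167604, 0.57147136, 0.23800759]), 'eef_rot': array([ 2.05887465e-01,  9.78575330e-01, -8.12674075e-04, -1.20990736e-04]), 'contact_force': array([-0.44617398,  0.05105389, -0.2048825 ]), 'moment': array([-0.00331819, -0.0014092 ,  0.00099436]), 'finger_force': 0.0, 'opening': 0.9978166002460692}
```

View pics/scene0.png

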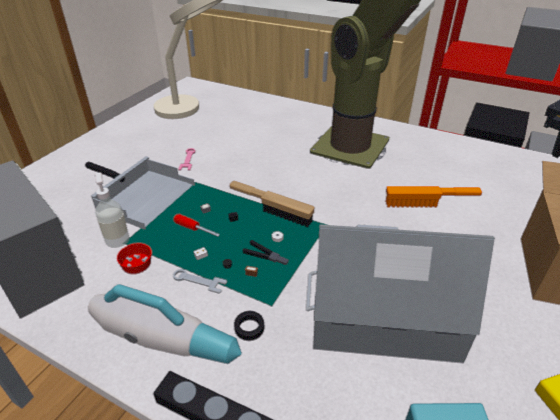

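View pics/top0.png

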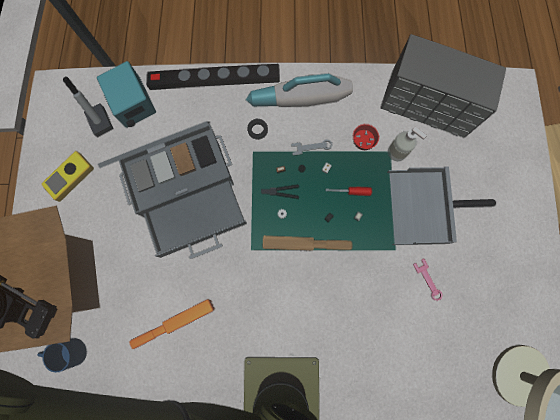

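The scene view, taken from behind the chest, shows the chest with its lid open, the mat and the pan. In the top view:
- **Chest:** around (180,190), with the drawer at (195,215) and its handle at (205,245).
- **Brush:** wooden, at (307,243). The orange one at (172,323) is a decoy.
- **Tools:** pliers (280,190), screwdriver (350,190), steel spanner (312,147). The pink spanner at (428,280) is a decoy.
- **Scraps:** six, at (281,169), (301,168), (327,167), (282,213), (329,217) and (359,216).
- **Pan:** around (422,205), with its mouth facing left.

Run:
```python
from h import *
im,d,c=load('top0'); P=cloud(c,d)
hsv=cv2.cvtColor(im,cv2.COLOR_RGB2HSV)
green=((hsv[...,0]>70)&(hsv[...,0]<100)&(hsv[...,1]>120)).astype(np.uint8)
box=np.zeros_like(green); box[152:236,252:393]=1
m=((green==0)&(box>0)).astype(np.uint8)
n,l,s,ce=cv2.connectedComponentsWithStats(m)
for i in range(1,n):
    if s[i,4]<12: continue
    v,u=np.where(l==i); Q=P[v,u]; h=np.nanpercentile(Q[:,2],80)
    W=onplane(c,u,v,h if h<.05 else .01)[:,:2]; mu=W.mean(0); ev,E=np.linalg.eigh(np.cov((W-mu).T))
    print(ce[i].round(0),s[i,4],'xy',mu.round(3),'h',h.round(3),'ang',np.degrees(np.arctan2(E[1,1],E[0,1])).round(0),'ext',np.ptp((W-mu)@E,axis=0).round(3),im[v,u].mean(0).round(0))
print('table z',[P[v,u].round(3) for v,u in ((270,200),(300,400),(240,330),(160,260))])
for nm,u,v in [('handleL',192,252),('handleR',220,241),('drawerfrontL',160,256),('frontR',244,224),('tillfrontL',146,210),('tillfrontR',232,179),('lidL',100,163),('lidR',209,124),('panTL',391,170),('panBL',391,243),('panTR',450,168),('panBR',452,242),('wr1',296,151),('wr2',329,145),('wrm',312,148),('br1',264,242),('br2',312,243),('br3',350,244),('bowl',366,137),('tape',257,128)]:
    print(nm,np.nanmedian(P[v-1:v+2,u-1:u+2].reshape(-1,3),0).round(3))
big=cv2.resize(im[110:270,90:250],(800,800),interpolation=cv2.INTER_CUBIC)[:600]
big=cv2.resize(im[115:265,90:290],(800,600),interpolation=cv2.INTER_CUBIC)
cv2.imwrite('pics/chest.png',big[:,:,::-1])
```

```text
[252. 172.] 41 xy [0.634 0.089] h 0.002 ang -179.0 ext [0.    0.125] [ 94. 118. 113.]
[304. 192.] 4052 xy [ 0.574 -0.066] h 0.003 ang 102.0 ext [0.329 0.466] [51. 83. 77.]
[326. 167.] 81 xy [ 0.644 -0.132] h 0.015 ang 153.0 ext [0.023 0.033] [129. 134. 129.]
[354. 190.] 307 xy [ 0.572 -0.211] h 0.024 ang 89.0 ext [0.028 0.137] [115.  60.  57.]
[358. 216.] 64 xy [ 0.498 -0.221] h 0.016 ang 155.0 ext [0.02  0.029] [102. 111. 106.]
[328. 217.] 59 xy [ 0.494 -0.135] h 0.021 ang 146.0 ext [0.018 0.033] [44. 53. 51.]
table z [array([0.342, 0.234, 0.002]), array([ 0.258, -0.337,  0.003]), array([ 0.425, -0.135,  0.044]), array([ 0.672,  0.066, -0.   ])]
handleL [0.391 0.254 0.037]
handleR [0.426 0.179 0.001]
drawerfrontL [0.379 0.347 0.025]
frontR [0.473 0.108 0.022]
tillfrontL [0.502 0.376 0.083]
tillfrontR [0.612 0.147 0.001]
lidL [0.585 0.436 0.249]
lidR [0.752 0.211 0.085]
panTL [ 0.635 -0.326  0.018]
panBL [ 0.421 -0.318  0.001]
panTR [ 0.65  -0.513 -0.   ]
panBR [ 0.42  -0.481  0.046]
wr1 [ 0.7   -0.043  0.002]
wr2 [ 0.721 -0.143  0.   ]
wrm [ 0.708 -0.091  0.006]
br1 [0.418 0.048 0.05 ]
br2 [ 0.416 -0.085  0.049]
br3 [ 0.413 -0.189  0.051]
bowl [ 0.745 -0.257  0.003]
tape [ 0.776  0.077 -0.001]
```

View pics/chest.png

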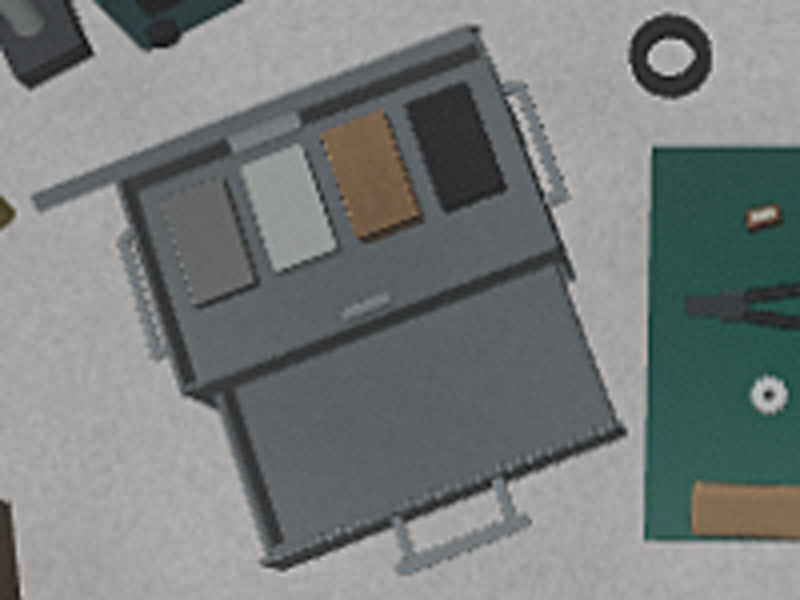

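The crop confirms the chest's yaw is near 20°. Its drawer front corners are at crop (270,565) and (625,432), its handle ends at (405,570) and (525,520), and its till front edge runs from (190,392) to (572,275).

Run:
```python
from h import *
im,d,c=load('top0'); P=cloud(c,d)
def pk(pts,z):
    q=np.array(pts,float); return onplane(c,q[:,0]/4+90-.4,q[:,1]/4+115-.4,z)[:,:2]
for nm,a,z in [('handle',[(405,570),(525,520)],.035),('front',[(270,560),(625,432)],.053),('till',[(190,392),(572,275)],.09),('rear',[(120,182),(478,38)],.09)]:
    w=pk(a,z); e=w[0]-w[1]; print(nm,w.round(3),'mid',w.mean(0).round(3),'len',np.linalg.norm(e).round(3),'yaw',np.degrees(np.arctan2(-e[0],e[1])).round(1))
# depth-based: drawer floor, lid plane
A=np.array([[.0,0]]);
v,u=np.mgrid[195:240,160:235]; 
Q=P[v,u].reshape(-1,3); k=(Q[:,2]>.004)&(Q[:,2]<.02); print('floor',k.sum(),Q[k].mean(0).round(3))
# scene camera: lid outer face
im2,d2,c2=load('scene0'); P2=cloud(c2,d2)
Q=P2[240:290,340:460].reshape(-1,3); mu=Q.mean(0); _,_,V=np.linalg.svd(Q-mu); n=V[2]*np.sign(V[2][2]); print('lid n',n.round(3),'theta',np.arccos(n[2]).round(3),'yaw',np.degrees(np.arctan2(n[1],n[0])).round(1))
f=[P2[y,x].round(3) for y,x in ((232,325),(238,485),(340,320),(352,465),(322,322),(326,468))];print(f)
m=np.array([[269,190]])
for nm,u,v,z in [('pl tip',262,191,.007),('pl joint',274,191,.013),('pl h1',297,187,.01),('pl h2',297,195,.01),('sd tip',327,190,.005),('sd he',372,190,.013),('sd hs',350,190,.013),('wr open',327,146,.005),('wr ring',295,151,.005),('bowl',366,137,.03),('tape',257,128,.019),('s7',281,169,.018),('s3',301,168,.013),('gear',282,213,.011),('panML',391,169,.0),('panMR',391,243,.0)]:
    print(nm,onplane(c,np.array([u]),np.array([v]),z)[0].round(3))
x=cv2.resize(im[135:255,245:405],(800,600),interpolation=cv2.INTER_CUBIC); cv2.imwrite('pics/mat.png',x[:,:,::-1])
```

```text
handle [[0.376 0.254]
 [0.412 0.17 ]] mid [0.394 0.212] len 0.091 yaw 23.1
front [[0.381 0.346]
 [0.472 0.099]] mid [0.427 0.222] len 0.263 yaw 20.3
till [[0.493 0.397]
 [0.575 0.134]] mid [0.534 0.266] len 0.275 yaw 17.4
rear [[0.645 0.461]
 [0.751 0.207]] mid [0.698 0.334] len 0.275 yaw 22.6
floor 2737 [0.498 0.251 0.011]
lid n [-0.707 -0.372  0.602] theta 0.925 yaw -152.2
[array([0.689, 0.191, 0.241]), array([0.589, 0.43 , 0.248]), array([0.75 , 0.221, 0.032]), array([0.65 , 0.462, 0.033]), array([0.748, 0.221, 0.084]), array([0.654, 0.45 , 0.106])]
pl tip [0.574 0.058 0.007]
pl joint [0.572 0.023 0.013]
pl h1 [ 0.585 -0.045  0.01 ]
pl h2 [ 0.561 -0.045  0.01 ]
sd tip [ 0.578 -0.134  0.005]
sd he [ 0.576 -0.266  0.013]
sd hs [ 0.576 -0.201  0.013]
wr open [ 0.715 -0.137  0.005]
wr ring [ 0.699 -0.04   0.005]
bowl [ 0.735 -0.251  0.03 ]
tape [0.768 0.076 0.019]
s7 [0.638 0.002 0.018]
s3 [ 0.643 -0.057  0.013]
gear [ 0.507 -0.001  0.011]
panML [ 0.645 -0.33   0.   ]
panMR [ 0.421 -0.318  0.   ]
```

View pics/mat.png

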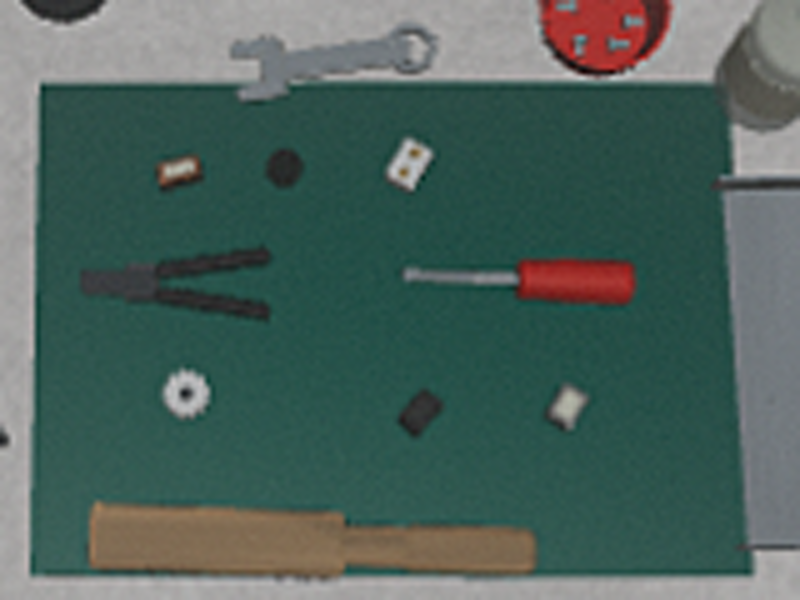

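Several things are shaped like the spanner. The grey steel one at top pixel (312,147), crop (330,58), fits the description "steel". The pink one at (428,280) does not. The wooden brush is the one at crop (310,540), and the orange one is not meant. The crop confirms both choices.

I'm moving above the pliers first.

Emit:
step_arm --increments '[[[1.6, -2.77, -0.4], [0, 0, -3.31]], [[1.6, -2.77, -0.4], [0, 0, -3.31]], [[1.6, -2.77, -0.4], [0, 0, -3.31]], [[1.6, -2.77, -0.4], [0, 0, -3.31]], [[1.6, -2.77, -0.4], [0, 0, -3.31]], [[1.6, -2.77, -0.4], [0, 0, -3.31]], [[1.6, -2.77, -0.4], [0, 0, -3.31]], [[1.6, -2.77, -0.4], [0, 0, -3.31]], [[1.6, -2.77, -0.4], [0, 0, -3.31]], [[1.6, -2.77, -0.4], [0, 0, -3.31]]]' --fingers 0.5 --grip_force 25

```text
clock: 1.1
tool_pos: [0.4122, 0.2937, 0.1984]
eef_rot: [0.477, 0.879, -0.0, -0.0]
contact_force: [-0.9, -0.3, -1.5]
opening: 0.496
finger_force: 0.0
```

Emit:
step_arm --increments '[[[1.6, -2.77, -0.4], [0, 0, -3.31]], [[1.6, -2.77, -0.4], [0, 0, -3.31]], [[1.6, -2.77, -0.4], [0, 0, -3.31]], [[1.6, -2.77, -0.4], [0, 0, -3.31]], [[1.6, -2.77, -0.4], [0, 0, -3.31]], [[1.6, -2.77, -0.4], [0, 0, -3.31]], [[1.6, -2.77, -0.4], [0, 0, -3.31]], [[1.6, -2.77, -0.4], [0, 0, -3.31]], [[1.6, -2.77, -0.4], [0, 0, -3.31]], [[1.6, -2.77, -0.4], [0, 0, -3.31]]]'

```text
clock: 2.1
tool_pos: [0.5721, 0.0169, 0.1583]
eef_rot: [0.708, 0.707, -0.0, -0.0]
contact_force: [0.7, 0.7, 0.4]
opening: 0.502
finger_force: 0.0
```

```bash
cat >> h.py <<'E'
def st():
    s=r.get_state(); q=s['eef_rot']; from scipy.spatial.transform import Rotation as Ro
    M=Ro.from_quat(q).as_matrix(); print('t',round(s['clock'],2),'p',(s['tool_pos']*100).round(2),'phi',np.degrees(np.arctan2(M[1,1],M[0,1])).round(1),'z',M[:,2].round(3),'F',s['contact_force'].round(1),'op',round(s['opening'],3),'q7',s['q'][6].round(2))
E
python3 - <<'E'
from h import *
st(); im,d,c=snap('wrist','w0'); 
P=cloud(c,d); print(np.round(P[[10,10,410,410,210],[10,550,10,550,280]],3))
E
```

```text
t 2.1 p [57.21  1.69 15.83] phi -0.1 z [-0.001  0.    -1.   ] F [0.7 0.7 0.4] op 0.502 q7 -0.08
[[ 0.341  0.187  0.001]
 [ 0.812  0.186 -0.   ]
 [ 0.528  0.041  0.263]
 [ 0.619  0.041  0.264]
 [ 0.576  0.005  0.   ]]
```

View pics/w0.png

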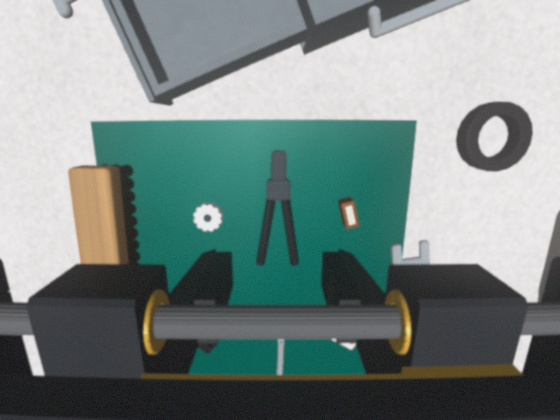

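The wrist view shows the pliers centred, with their joint at (278,189), the gear at (208,217) and the capacitor at (348,213). The fingers fall at about (210,300) and (345,300). I'll compute the joint's position.

Run:
```python
from h import *
im,d,c=load('w0')
for nm,u,v,z in [('joint',278,189,.013),('jawtip',278,152,.01),('h1',262,263,.01),('h2',293,263,.01),('gear',208,217,.011),('cap',348,213,.018),('drawer corner',158,101,.053),('wr jaw',410,255,.005),('brush c',98,165,.05),('brL',122,165,.05),('brR',71,170,.05)]: print(nm,onplane(c,np.array([u]),np.array([v]),z)[0].round(4))
```

```text
joint [0.5743 0.0287 0.013 ]
jawtip [0.5743 0.062  0.01  ]
h1 [ 0.5583 -0.0463  0.01  ]
h2 [ 0.589  -0.0464  0.01  ]
gear [0.5079 0.0015 0.011 ]
cap [0.6387 0.0071 0.018 ]
drawer corner [0.4848 0.1037 0.053 ]
wr jaw [ 0.7071 -0.0405  0.005 ]
brush c [0.4307 0.0561 0.05  ]
brL [0.4503 0.0559 0.05  ]
brR [0.4077 0.0523 0.05  ]
```

Emit:
step_arm --increments '[[[0.2, 0.8, -2], [0, 0, 0]], [[0, 0, -2], [0, 0, 0]], [[0, 0, -2], [0, 0, 0]], [[0, 0, -2], [0, 0, 0]], [[0, 0, -2], [0, 0, 0]], [[0, 0, -2], [0, 0, 0]], [[0, 0, -2], [0, 0, 0]], [[0, 0, -1], [0, 0, 0]], [[0, 0, -0.5], [0, 0, 0]], [[0, 0, 0], [0, 0, 0]]]'

```text
clock: 3.15
tool_pos: [0.5737, 0.0261, 0.0035]
eef_rot: [0.707, 0.707, -0.0, -0.0]
contact_force: [-0.6, 0.5, -0.1]
opening: 0.499
finger_force: 0.0
```

Emit:
step_arm --increments '[[[0, 0, 0], [0, 0, 0]], [[0, 0, 0], [0, 0, 0]], [[0, 0, 0], [0, 0, 0]], [[0, 0, 0], [0, 0, 0]], [[0, 0, 0], [0, 0, 0]], [[0, 0, 0], [0, 0, 0]], [[0, 0, 0], [0, 0, 0]], [[0, 0, 0], [0, 0, 0]], [[0, 0, 0], [0, 0, 0]], [[0, 0, 0], [0, 0, 0]]]' --fingers 0 --grip_force 30

```text
clock: 4.15
tool_pos: [0.5742, 0.0261, 0.0043]
eef_rot: [0.707, 0.707, 0.0, 0.0]
contact_force: [-1.5, 0.1, 6.8]
opening: 0.244
finger_force: 29.9
```

Emit:
step_arm --increments '[[[0, 0, 1], [0, 0, 0]], [[0, 0, 1], [0, 0, 0]], [[0, 0, 1], [0, 0, 0]], [[0, 0, 1], [0, 0, 0]], [[0, 0, 1], [0, 0, 0]], [[0, 0, 1], [0, 0, 0]], [[0, 0, 1], [0, 0, 0]], [[0, 0, 1], [0, 0, 0]], [[0, 0, 1], [0, 0, 0]], [[0, 0, 1], [0, 0, 0]]]'

```text
clock: 5.15
tool_pos: [0.5738, 0.026, 0.1046]
eef_rot: [0.707, 0.707, -0.0, -0.0]
contact_force: [-0.2, 0.3, -1.4]
opening: 0.246
finger_force: 29.9
```

Emit:
step_arm --increments '[[[-1.19, 2.81, 0], [0, 0, 2.1]], [[-1.19, 2.81, 0], [0, 0, 2.1]], [[-1.19, 2.81, 0], [0, 0, 2.1]], [[-1.19, 2.81, 0], [0, 0, 2.1]], [[-1.19, 2.81, 0], [0, 0, 2.1]], [[-1.19, 2.81, 0], [0, 0, 2.1]], [[-1.19, 2.81, 0], [0, 0, 2.1]], [[-1.19, 2.81, 0], [0, 0, 2.1]], [[-1.19, 2.81, 0], [0, 0, 2.1]], [[-1.19, 2.81, 0], [0, 0, 2.1]]]'

```text
clock: 6.15
tool_pos: [0.4543, 0.3082, 0.1042]
eef_rot: [0.566, 0.825, 0.0, 0.0]
contact_force: [-0.1, 0.2, -1.2]
opening: 0.242
finger_force: 29.9
```

Run:
```python
from h import *
st(); im,d,c=snap('wrist','w1'); im,d,c=snap('top','t1'); 
x=np.hstack([cv2.resize(cv2.imread('pics/w1.png'),(400,300)),cv2.resize(cv2.imread('pics/t1.png')[100:280,100:340],(400,300))]); cv2.imwrite('pics/j1.png',x)
```

```text
t 6.15 p [45.43 30.82 10.42] phi 21.1 z [ 0.  0. -1.] F [-0.1  0.2 -1.2] op 0.242 q7 -0.29
```

View pics/j1.png

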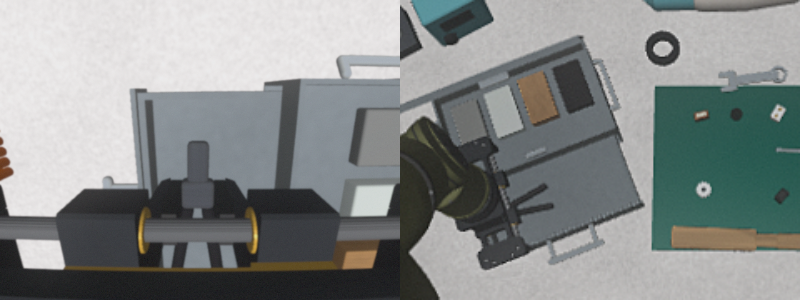

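Left half: the wrist view over the drawer shows its front wall at about col 140, its far end wall at row 93, and the till wall at cols 280–292. The pliers are at (198,165). Right half: the top view shows the pliers held over the drawer.

Run:
```python
from h import *
im,d,c=load('w1'); P=cloud(c,d)
from math import *
a=radians(21); O=np.array([.617,.297]); 
def ch(p): e=p[:2]-O; return np.round([e[0]*cos(a)+e[1]*sin(a),-e[0]*sin(a)+e[1]*cos(a),p[2] if len(p)>2 else 0],4)
for row in (160,200):
    print(row,[ (u,*ch(P[row,u]).tolist()) for u in range(180,440,12)])
print('col',[ (v,*ch(P[v,230]).tolist()) for v in range(110,240,10)])
```

```text
160 [(180, -0.2215, 0.111, -0.0005), (192, -0.1986, 0.1166, 0.0514), (204, -0.1927, 0.1158, 0.0445), (216, -0.1911, 0.1123, 0.0122), (228, -0.1825, 0.1122, 0.011), (240, -0.1737, 0.1121, 0.0101), (252, -0.1648, 0.1122, 0.0111), (264, -0.156, 0.1122, 0.0109), (276, -0.1471, 0.1122, 0.011), (288, -0.1383, 0.1123, 0.0114), (300, -0.1295, 0.1124, 0.0121), (312, -0.1206, 0.1123, 0.0111), (324, -0.1117, 0.1123, 0.0109), (336, -0.103, 0.1124, 0.0114), (348, -0.094, 0.1124, 0.0111), (360, -0.0852, 0.1125, 0.0113), (372, -0.076, 0.1124, 0.0102), (384, -0.0672, 0.1125, 0.0107), (396, -0.0773, 0.1181, 0.0625), (408, -0.0772, 0.12, 0.0798), (420, -0.075, 0.121, 0.0893), (432, -0.0542, 0.1179, 0.0588)]
200 [(180, -0.1465, 0.138, 0.2501), (192, -0.1998, 0.0918, 0.0531), (204, -0.1933, 0.0906, 0.0482), (216, -0.1925, 0.0823, 0.0125), (228, -0.1837, 0.0818, 0.0106), (240, -0.1745, 0.0819, 0.011), (252, -0.1654, 0.0818, 0.0105), (264, -0.1522, 0.1049, 0.109), (276, -0.1468, 0.105, 0.1091), (288, -0.1414, 0.1049, 0.1088), (300, -0.1288, 0.0819, 0.0104), (312, -0.1198, 0.0821, 0.0114), (324, -0.1104, 0.0818, 0.0099), (336, -0.1012, 0.0818, 0.0098), (348, -0.0922, 0.082, 0.0107), (360, -0.0832, 0.0823, 0.0115), (372, -0.0741, 0.0823, 0.0117), (384, -0.0648, 0.0823, 0.0116), (396, -0.0772, 0.0956, 0.0684), (408, -0.0766, 0.0992, 0.0838), (420, -0.073, 0.1007, 0.0901), (432, -0.0511, 0.0935, 0.0589)]
col [(110, -0.1812, 0.1479, 0.0014), (120, -0.1816, 0.1408, -0.0001), (130, -0.1751, 0.1344, 0.0479), (140, -0.1804, 0.1267, 0.0117), (150, -0.1808, 0.1194, 0.0105), (160, -0.1811, 0.1121, 0.0102), (170, -0.1814, 0.1047, 0.0104), (180, -0.1815, 0.0973, 0.0112), (190, -0.1818, 0.0897, 0.011), (200, -0.1821, 0.0819, 0.0111), (210, -0.1824, 0.074, 0.0107), (220, -0.1829, 0.0656, 0.0097), (230, -0.1829, 0.058, 0.0115)]
```

Emit:
step_arm --increments '[[[-0.36, 0.93, 0], [0, 0, 0]], [[0, 0, -1], [0, 0, 0]], [[0, 0, -1], [0, 0, 0]], [[0, 0, -1], [0, 0, 0]], [[0, 0, -1], [0, 0, 0]], [[0, 0, -1], [0, 0, 0]], [[0, 0, -1], [0, 0, 0]], [[0, 0, -0.8], [0, 0, 0]], [[0, 0, -0.3], [0, 0, 0]], [[0, 0, 0], [0, 0, 0]]]'

```text
clock: 7.25
tool_pos: [0.4511, 0.3162, 0.0322]
eef_rot: [0.566, 0.824, -0.0, -0.0]
contact_force: [0.3, -0.2, -0.9]
opening: 0.243
finger_force: 29.9
```

Emit:
step_arm --increments '[[[0, 0, 0], [0, 0, 0]], [[0, 0, 0], [0, 0, 0]], [[0, 0, 0], [0, 0, 0]], [[0, 0, 0], [0, 0, 0]], [[0, 0, 1], [0, 0, 0]], [[0, 0, 2], [0, 0, 0]], [[0, 0, 2], [0, 0, 0]], [[0, 0, 2], [0, 0, 0]], [[0, 0, 2], [0, 0, 0]], [[0, 0, 2], [0, 0, 0]]]' --fingers 0.4

```text
clock: 8.25
tool_pos: [0.4512, 0.3163, 0.1444]
eef_rot: [0.566, 0.824, 0.0, 0.0]
contact_force: [0.3, -1.3, -1.0]
opening: 0.397
finger_force: 0.0
```

Run:
```python
from h import *
st(); im,d,c=snap('wrist','w2'); im,d,c=snap('top','t2'); 
x=np.hstack([cv2.resize(cv2.imread('pics/w2.png'),(400,300)),cv2.resize(cv2.imread('pics/t2.png')[100:280,180:420],(400,300))]); cv2.imwrite('pics/j2.png',x)
```

```text
t 8.25 p [45.12 31.63 14.44] phi 21.0 z [ 0.001  0.    -1.   ] F [ 0.3 -1.3 -1. ] op 0.397 q7 -0.3
```

View pics/j2.png

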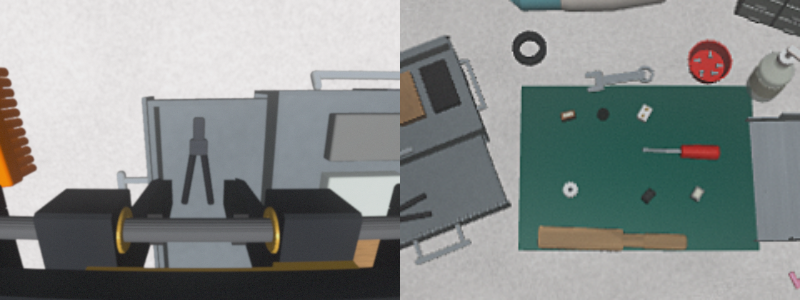

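The pliers lie in the drawer at wrist crop (198,160). The spanner (620,77), screwdriver (690,152) and scraps are undisturbed. The spanner is next.

Emit:
step_arm --increments '[[[2.56, -4.07, 0.1], [0, 0, -1.2]], [[2.56, -4.07, 0.1], [0, 0, -1.2]], [[2.56, -4.07, 0.1], [0, 0, -1.2]], [[2.56, -4.07, 0.1], [0, 0, -1.2]], [[2.56, -4.07, 0.1], [0, 0, -1.2]], [[2.56, -4.07, 0.1], [0, 0, -1.2]], [[2.56, -4.07, 0.1], [0, 0, -1.2]], [[2.56, -4.07, 0.1], [0, 0, -1.2]], [[2.56, -4.07, 0.1], [0, 0, -1.2]], [[2.56, -4.07, 0.1], [0, 0, -1.2]]]' --fingers 0.5

```text
clock: 9.35
tool_pos: [0.7074, -0.0924, 0.152]
eef_rot: [0.65, 0.76, -0.0, -0.001]
contact_force: [0.8, 0.8, -0.0]
opening: 0.5
finger_force: 0.0
```

Run:
```python
from h import *
st(); im,d,c=snap('wrist','w3'); im,d,c=snap('top','t3')
x=np.hstack([cv2.resize(cv2.imread('pics/w3.png'),(400,300)),cv2.resize(cv2.imread('pics/t2.png')[130:160,285:345],(400,200))[:, :]if 0 else cv2.resize(cv2.imread('pics/t2.png')[130:220,250:370],(400,300))]); cv2.imwrite('pics/j3.png',x)
im,d,c=load('t2'); 
hsv=cv2.cvtColor(im,cv2.COLOR_RGB2HSV).astype(int)
sub=np.zeros(im.shape[:2],bool); sub[136:156,288:336]=1
m=sub&(im.max(2)<150)&(hsv[...,1]<90)
v,u=np.where(m); W=onplane(c,u,v,.006)[:,:2]; mu=W.mean(0); e,E=np.linalg.eigh(np.cov((W-mu).T)); t=(W-mu)@E[:,1]; mid=mu+E[:,1]*(t.max()+t.min())/2
print(len(u),mu,mid,E[:,1],np.ptp(t))
```

```text
t 9.35 p [70.74 -9.24 15.2 ] phi 9.0 z [-0.001  0.    -1.   ] F [ 0.8  0.8 -0. ] op 0.5 q7 0.21
321 [ 0.71077894 -0.0866549 ] [ 0.71093512 -0.08820502] [-0.10025114  0.99496216] 0.14130602076136456
```

View pics/j3.png

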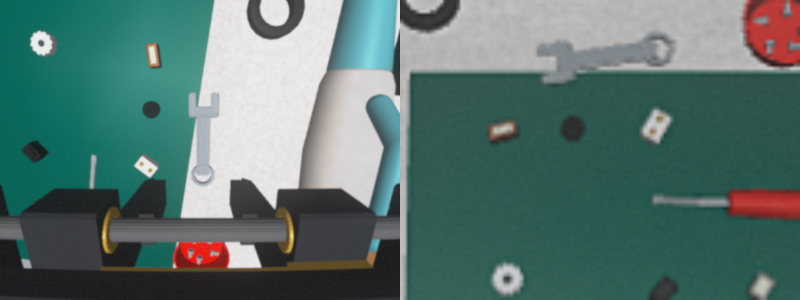

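In the wrist view the steel spanner is centred: jaws at (203,100), ring at (203,178). Scrap2 is at (146,165) and the rubber foot at (151,109).

Run:
```python
from h import *
im,d,c=load('w3')
for nm,u,v in [('jaw',284,131),('jawtipL',266,133),('jawtipR',303,130),('ring',284,249),('ringend',284,257),('bar',285,196)]: print(nm,onplane(c,np.array([u]),np.array([v]),.006)[0].round(4))
im,d,c=load('t2'); P=cloud(c,d); 
k=(P[...,2]>.06)&(P[...,2]<.3)&(P[...,1]<.0)&(P[...,1]>-.35)&(P[...,0]>.6); Q=P[k]; print(Q.shape, Q[:,0].min(), [ (y,Q[abs(Q[:,1]-y)<.02][:,0].min().round(3) if (abs(Q[:,1]-y)<.02).any() else None) for y in (-.02,-.06,-.1,-.14,-.3)])
```

```text
jaw [ 0.7049 -0.0286  0.006 ]
jawtipL [ 0.6895 -0.0328  0.006 ]
jawtipR [ 0.7212 -0.0252  0.006 ]
ring [ 0.7228 -0.1382  0.006 ]
ringend [ 0.7241 -0.1464  0.006 ]
bar [ 0.7152 -0.0862  0.006 ]
(3010, 3) 0.668102662568873 [(-0.02, np.float64(0.832)), (-0.06, np.float64(0.834)), (-0.1, np.float64(0.833)), (-0.14, np.float64(0.841)), (-0.3, np.float64(0.687))]
```

Emit:
step_arm --increments '[[[0.6, 0.4, -2], [0, 0, 0]], [[0, 0, -2], [0, 0, 0]], [[0, 0, -2], [0, 0, 0]], [[0, 0, -2], [0, 0, 0]], [[0, 0, -2], [0, 0, 0]], [[0, 0, -2], [0, 0, 0]], [[0, 0, -1.5], [0, 0, 0]], [[0, 0, -0.9], [0, 0, 0]], [[0, 0, -0.5], [0, 0, 0]], [[0, 0, 0], [0, 0, 0]]]'

```text
clock: 10.45
tool_pos: [0.7131, -0.0866, 0.0034]
eef_rot: [0.649, 0.761, -0.0, -0.0]
contact_force: [-0.4, 0.7, -0.6]
opening: 0.501
finger_force: 0.0
```

Emit:
step_arm --increments '[[[0, 0, 0], [0, 0, 0]], [[0, 0, 0], [0, 0, 0]], [[0, 0, 0], [0, 0, 0]], [[0, 0, 0], [0, 0, 0]], [[0, 0, 0], [0, 0, 0]], [[0, 0, 0], [0, 0, 0]], [[0, 0, 0], [0, 0, 0]], [[0, 0, 0], [0, 0, 0]], [[0, 0, 0], [0, 0, 0]], [[0, 0, 0], [0, 0, 0]]]' --fingers 0

```text
clock: 11.45
tool_pos: [0.7136, -0.0867, 0.004]
eef_rot: [0.649, 0.761, 0.0, 0.0]
contact_force: [0.7, -0.1, 4.2]
opening: 0.195
finger_force: 3.0
```

Emit:
step_arm --increments '[[[0, 0, 1], [0, 0, 0]], [[0, 0, 1], [0, 0, 0]], [[0, 0, 1], [0, 0, 0]], [[0, 0, 1], [0, 0, 0]], [[0, 0, 1], [0, 0, 0]], [[0, 0, 1], [0, 0, 0]], [[0, 0, 1], [0, 0, 0]], [[0, 0, 2], [0, 0, 0]], [[0, 0, 2], [0, 0, 0]], [[0, 0, 2], [0, 0, 0]]]'

```text
clock: 12.45
tool_pos: [0.7131, -0.0867, 0.1349]
eef_rot: [0.649, 0.761, -0.0, -0.0]
contact_force: [0.7, 0.4, -0.2]
opening: 0.184
finger_force: 30.0
```

Emit:
step_arm --increments '[[[-1.86, 2.88, 0], [0, 0, 1.2]], [[-1.86, 2.88, 0], [0, 0, 1.2]], [[-1.86, 2.88, 0], [0, 0, 1.2]], [[-1.86, 2.88, 0], [0, 0, 1.2]], [[-1.86, 2.88, 0], [0, 0, 1.2]], [[-1.86, 2.88, 0], [0, 0, 1.2]], [[-1.86, 2.88, 0], [0, 0, 1.2]], [[-1.86, 2.88, 0], [0, 0, 1.2]], [[-1.86, 2.88, 0], [0, 0, 1.2]], [[-1.86, 2.88, 0], [0, 0, 1.2]]]'

```text
clock: 13.45
tool_pos: [0.5267, 0.2025, 0.1344]
eef_rot: [0.566, 0.825, 0.0, 0.0]
contact_force: [-0.6, 0.8, -1.2]
opening: 0.179
finger_force: 30.0
```

Run:
```python
from h import *
st(); im,d,c=snap('wrist','w4'); im,d,c=snap('top','t4'); 
x=np.hstack([cv2.resize(cv2.imread('pics/w4.png'),(400,300)),cv2.resize(cv2.imread('pics/t4.png')[100:280,140:380],(400,300))]); cv2.imwrite('pics/j4.png',x)
```

```text
t 13.45 p [52.67 20.25 13.44] phi 21.1 z [ 0.001  0.    -1.   ] F [-0.6  0.8 -1.2] op 0.179 q7 -0.1
```

View pics/j4.png

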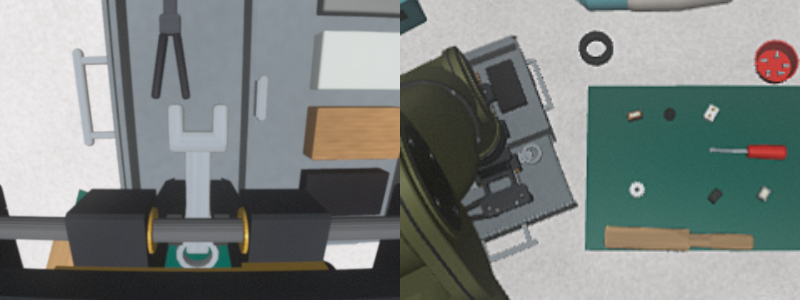

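The spanner is held well, with its jaw at wrist crop (197,130). It sits beside the pliers at (170,60), over the drawer. I'll lower and release it.

Emit:
step_arm --increments '[[[0, 0, -2], [0, 0, 0]], [[0, 0, -2], [0, 0, 0]], [[0, 0, -2], [0, 0, 0]], [[0, 0, -1.5], [0, 0, 0]], [[0, 0, -1], [0, 0, 0]], [[0, 0, -1], [0, 0, 0]], [[0, 0, -0.4], [0, 0, 0]], [[0, 0, -0.2], [0, 0, 0]], [[0, 0, 0], [0, 0, 0]], [[0, 0, 0], [0, 0, 0]]]'

```text
clock: 14.55
tool_pos: [0.5276, 0.2014, 0.0333]
eef_rot: [0.566, 0.824, 0.0, 0.0]
contact_force: [-0.9, -1.0, 2.1]
opening: 0.178
finger_force: 30.0
```

Emit:
step_arm --increments '[[[0, 0, 0], [0, 0, 0]], [[0, 0, 0], [0, 0, 0]], [[0, 0, 0], [0, 0, 0]], [[0, 0, 0], [0, 0, 0]], [[0, 0, 1], [0, 0, 0]], [[0, 0, 2], [0, 0, 0]], [[0, 0, 2], [0, 0, 0]], [[0, 0, 2], [0, 0, 0]], [[0, 0, 2], [0, 0, 0]], [[0, 0, 2], [0, 0, 0]]]' --fingers 0.32

```text
clock: 15.55
tool_pos: [0.5272, 0.2013, 0.1443]
eef_rot: [0.566, 0.824, 0.0, 0.0]
contact_force: [0.2, -0.5, -0.3]
opening: 0.322
finger_force: 0.0
```

Emit:
step_arm --increments '[[[0.48, -4.26, 0.12], [0, 0, -2.1]], [[0.48, -4.26, 0.12], [0, 0, -2.1]], [[0.48, -4.26, 0.12], [0, 0, -2.1]], [[0.48, -4.26, 0.12], [0, 0, -2.1]], [[0.48, -4.26, 0.12], [0, 0, -2.1]], [[0.48, -4.26, 0.12], [0, 0, -2.1]], [[0.48, -4.26, 0.12], [0, 0, -2.1]], [[0.48, -4.26, 0.12], [0, 0, -2.1]], [[0.48, -4.26, 0.12], [0, 0, -2.1]], [[0.48, -4.26, 0.12], [0, 0, -2.1]]]' --fingers 0.6

```text
clock: 16.55
tool_pos: [0.5751, -0.2265, 0.1556]
eef_rot: [0.707, 0.707, 0.0, 0.0]
contact_force: [0.8, -0.7, 0.3]
opening: 0.601
finger_force: 0.0
```

Run:
```python
from h import *
st(); im,d,c=snap('wrist','w5')
hsv=cv2.cvtColor(im,cv2.COLOR_RGB2HSV).astype(int); m=((hsv[...,0]<8)|(hsv[...,0]>172))&(hsv[...,1]>150)&(hsv[...,2]>70); m[280:]=0
v,u=np.where(m); print(len(u),u.min(),u.max(),v.min(),v.max()); W=onplane(c,u,v,.018)[:,:2]; print('red',W.min(0),W.max(0),np.median(W,0))
W=onplane(c,np.array([u.mean()]),np.array([v.min()+15]),.018); print(W)
im,d,c=snap('top','t5')
x=np.hstack([cv2.resize(cv2.imread('pics/w5.png'),(400,300)),cv2.resize(cv2.imread('pics/t5.png')[120:270,120:320],(400,300))]); cv2.imwrite('pics/j5.png',x)
```

```text
t 16.55 p [ 57.51 -22.65  15.56] phi -0.1 z [ 0.001  0.    -1.   ] F [ 0.8 -0.7  0.3] op 0.601 q7 0.29
6157 261 498 167 264
red [ 0.56162575 -0.28712543] [ 0.78555233 -0.19346101] [ 0.72899821 -0.24586635]
[[ 0.68770678 -0.20675223  0.018     ]]
```

View pics/j5.png

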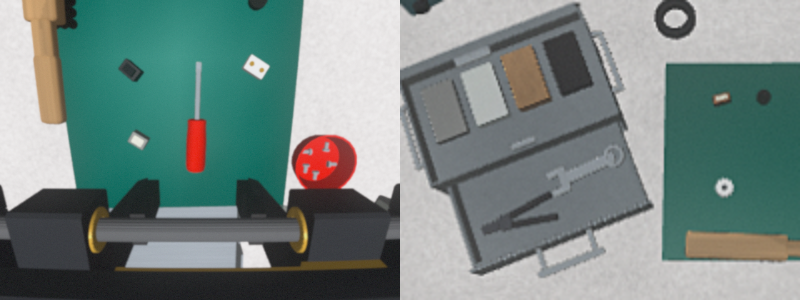

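The screwdriver's handle is at wrist crop (197,120–170) and its shaft at (198,90). In the right half, the pliers (520,215) and spanner (585,170) lie in the drawer.

Run:
```python
from h import *
im,d,c=load('w5'); hsv=cv2.cvtColor(im,cv2.COLOR_RGB2HSV).astype(int); m=((hsv[...,0]<8)|(hsv[...,0]>172))&(hsv[...,1]>150)&(hsv[...,2]>70); m[280:]=0; m[:,:240]=0;m[:,310:]=0
v,u=np.where(m); W=onplane(c,u,v,.018)[:,:2]; print('red',W.min(0),W.max(0),W.mean(0)); print('tip',onplane(c,np.array([278]),np.array([87]),.005))
im,d,c=load('t5'); P=cloud(c,d)
a=np.radians(21); E=P[...,:2]-[.617,.297]; X=E[...,0]*np.cos(a)+E[...,1]*np.sin(a); Y=-E[...,0]*np.sin(a)+E[...,1]*np.cos(a); Z=P[...,2]
k=(X>-.188)&(X<-.085)&(abs(Y)<.12)&(Z>.0165)&(Z<.05)
for y in np.arange(-.12,.12,.02):
    q=k&(abs(Y-y)<.01); print(y.round(2), q.sum(), (X[q].min().round(3),X[q].max().round(3),Z[q].max().round(3)) if q.any() else '')
```

```text
red [ 0.56162575 -0.26153149] [ 0.58559069 -0.19346101] [ 0.57396024 -0.22711031]
tip [[ 0.57750434 -0.12580744  0.005     ]]
-0.12 8 (np.float64(-0.165), np.float64(-0.107), np.float64(0.049))
-0.1 45 (np.float64(-0.134), np.float64(-0.103), np.float64(0.05))
-0.08 40 (np.float64(-0.127), np.float64(-0.111), np.float64(0.046))
-0.06 42 (np.float64(-0.128), np.float64(-0.11), np.float64(0.041))
-0.04 42 (np.float64(-0.182), np.float64(-0.103), np.float64(0.036))
-0.02 72 (np.float64(-0.137), np.float64(-0.099), np.float64(0.029))
0.0 37 (np.float64(-0.167), np.float64(-0.1), np.float64(0.029))
0.02 48 (np.float64(-0.18), np.float64(-0.128), np.float64(0.028))
0.04 42 (np.float64(-0.162), np.float64(-0.132), np.float64(0.028))
0.06 52 (np.float64(-0.16), np.float64(-0.132), np.float64(0.029))
0.08 48 (np.float64(-0.157), np.float64(-0.107), np.float64(0.027))
0.1 37 (np.float64(-0.186), np.float64(-0.138), np.float64(0.025))
```

The spanner is tilted: its ring end (chest y about -0.12) rests on the drawer's end wall at z≈0.05. I'll re-grip it and shift it inwards before fetching the screwdriver.

Emit:
step_arm --increments '[[[-0.46, 4.23, -0.1], [0, 0, 2.1]], [[-0.46, 4.23, -0.1], [0, 0, 2.1]], [[-0.46, 4.23, -0.1], [0, 0, 2.1]], [[-0.46, 4.23, -0.1], [0, 0, 2.1]], [[-0.46, 4.23, -0.1], [0, 0, 2.1]], [[-0.46, 4.23, -0.1], [0, 0, 2.1]], [[-0.46, 4.23, -0.1], [0, 0, 2.1]], [[-0.46, 4.23, -0.1], [0, 0, 2.1]], [[-0.46, 4.23, -0.1], [0, 0, 2.1]], [[-0.46, 4.23, -0.1], [0, 0, 2.1]]]' --fingers 0.35

```text
clock: 17.65
tool_pos: [0.5285, 0.2004, 0.1454]
eef_rot: [0.565, 0.825, 0.0, 0.0]
contact_force: [0.4, 0.1, -0.1]
opening: 0.351
finger_force: 0.0
```

Run:
```python
from h import *
st(); im,d,c=snap('wrist','w6'); P=cloud(c,d)
a=np.radians(21); E=P[...,:2]-[.617,.297]; X=E[...,0]*np.cos(a)+E[...,1]*np.sin(a); Y=-E[...,0]*np.sin(a)+E[...,1]*np.cos(a); Z=P[...,2]
k=(X>-.188)&(X<-.085)&(abs(Y)<.12)&(Z>.0165)&(Z<.06)
for y in np.arange(-.11,.12,.02):
    q=k&(abs(Y-y)<.01); print(y.round(2), q.sum(), (X[q].min().round(3),X[q].max().round(3),Z[q].max().round(3)) if q.any() else '')
```

```text
t 17.65 p [52.85 20.04 14.54] phi 21.2 z [ 0.  0. -1.] F [ 0.4  0.1 -0.1] op 0.351 q7 -0.09
-0.11 582 (np.float64(-0.132), np.float64(-0.088), np.float64(0.055))
-0.09 638 (np.float64(-0.132), np.float64(-0.102), np.float64(0.05))
-0.07 508 (np.float64(-0.125), np.float64(-0.109), np.float64(0.043))
-0.05 527 (np.float64(-0.125), np.float64(-0.108), np.float64(0.037))
-0.03 805 (np.float64(-0.135), np.float64(-0.098), np.float64(0.031))
-0.01 698 (np.float64(-0.135), np.float64(-0.097), np.float64(0.027))
0.01 500 (np.float64(-0.167), np.float64(-0.126), np.float64(0.026))
0.03 632 (np.float64(-0.165), np.float64(-0.128), np.float64(0.027))
0.05 662 (np.float64(-0.162), np.float64(-0.131), np.float64(0.026))
0.07 780 (np.float64(-0.157), np.float64(-0.134), np.float64(0.026))
0.09 646 (np.float64(-0.156), np.float64(-0.134), np.float64(0.025))
0.11 32 (np.float64(-0.152), np.float64(-0.139), np.float64(0.023))
```

View pics/w6.png

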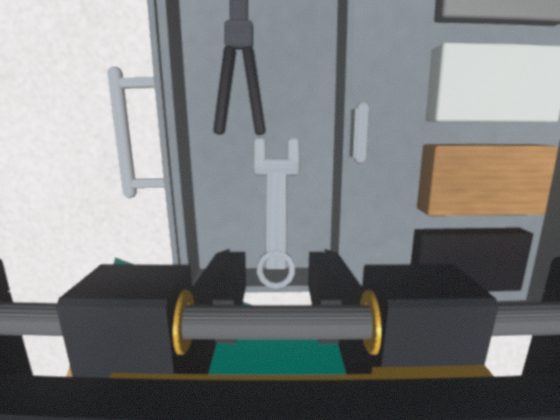

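The spanner's ring at (276,268) lies on the drawer's right end wall, which is at row 285. I'll grip the bar here and shift it 16 mm along the drawer.

Emit:
step_arm --increments '[[[0, 0, -2], [0, 0, 0]], [[0, 0, -2], [0, 0, 0]], [[0, 0, -2], [0, 0, 0]], [[0, 0, -2], [0, 0, 0]], [[0, 0, -2], [0, 0, 0]], [[0, 0, -1], [0, 0, 0]], [[0, 0, -0.5], [0, 0, 0]], [[0, 0, 0], [0, 0, 0]], [[0, 0, 0], [0, 0, 0]], [[0, 0, 0], [0, 0, 0]]]'

```text
clock: 18.7
tool_pos: [0.5297, 0.1985, 0.0304]
eef_rot: [0.566, 0.824, 0.001, 0.0]
contact_force: [1.1, 0.4, 0.1]
opening: 0.35
finger_force: 0.0
```

Emit:
step_arm --increments '[[[0, 0, 0], [0, 0, 0]], [[0, 0, 0], [0, 0, 0]], [[0, 0, 0], [0, 0, 0]], [[0, 0, 0], [0, 0, 0]], [[0, 0, 0], [0, 0, 0]], [[0, 0, 0], [0, 0, 0]], [[0, 0, 0], [0, 0, 0]], [[0, 0, 0], [0, 0, 0]], [[0, 0, 0], [0, 0, 0]], [[0, 0, 0], [0, 0, 0]]]' --fingers 0

```text
clock: 19.7
tool_pos: [0.5294, 0.1984, 0.0298]
eef_rot: [0.566, 0.824, 0.0, 0.0]
contact_force: [-0.1, -0.9, 2.5]
opening: 0.187
finger_force: 30.0
```

Emit:
step_arm --increments '[[[0, 0, 1], [0, 0, 0]], [[0, 0, 1], [0, 0, 0]], [[-0.1, 0.5, 1], [0, 0, 0]], [[-0.1, 0.5, 0], [0, 0, 0]], [[-0.1, 0.5, 0], [0, 0, 0]], [[-0.1, 0.2, -1], [0, 0, 0]], [[0, 0, -1], [0, 0, 0]], [[0, 0, -0.9], [0, 0, 0]], [[0, 0, 0], [0, 0, 0]], [[0, 0, 0], [0, 0, 0]]]'

```text
clock: 20.7
tool_pos: [0.5249, 0.2148, 0.0301]
eef_rot: [0.566, 0.824, -0.001, -0.0]
contact_force: [-0.6, 0.5, -0.5]
opening: 0.186
finger_force: 30.0
```

Emit:
step_arm --increments '[[[0, 0, 0], [0, 0, 0]], [[0, 0, 0], [0, 0, 0]], [[0, 0, 0], [0, 0, 0]], [[0, 0, 0], [0, 0, 0]], [[0, 0, 1], [0, 0, 0]], [[0, 0, 2], [0, 0, 0]], [[0, 0, 2], [0, 0, 0]], [[0, 0, 2], [0, 0, 0]], [[0, 0, 2], [0, 0, 0]], [[0, 0, 2], [0, 0, 0]]]' --fingers 0.32

```text
clock: 21.7
tool_pos: [0.5252, 0.2153, 0.1424]
eef_rot: [0.566, 0.824, 0.0, 0.0]
contact_force: [0.2, -0.1, 0.1]
opening: 0.321
finger_force: 0.0
```

```bash
cat >> h.py <<'E'
def drawer(name):
    im,d,c=load(name); P=cloud(c,d)
    a=np.radians(21); E=P[...,:2]-[.617,.297]; X=E[...,0]*np.cos(a)+E[...,1]*np.sin(a); Y=-E[...,0]*np.sin(a)+E[...,1]*np.cos(a); Z=P[...,2]
    k=(X>-.188)&(X<-.085)&(abs(Y)<.121)&(Z>.0165)&(Z<.06)
    for y in np.arange(-.11,.12,.02):
        q=k&(abs(Y-y)<.01); print(y.round(2), q.sum(), (X[q].min().round(3),X[q].max().round(3),Z[q].max().round(3)) if q.any() else '')
E
python3 - <<'E'
from h import *
st(); snap('wrist','w7'); drawer('w7')
E
```

```text
t 21.7 p [52.52 21.53 14.24] phi 21.0 z [ 0.001  0.    -1.   ] F [ 0.2 -0.1  0.1] op 0.321 q7 -0.11
-0.11 213 (np.float64(-0.136), np.float64(-0.088), np.float64(0.048))
-0.09 478 (np.float64(-0.128), np.float64(-0.099), np.float64(0.031))
-0.07 455 (np.float64(-0.125), np.float64(-0.102), np.float64(0.029))
-0.05 446 (np.float64(-0.122), np.float64(-0.106), np.float64(0.029))
-0.03 467 (np.float64(-0.122), np.float64(-0.106), np.float64(0.029))
-0.01 825 (np.float64(-0.131), np.float64(-0.096), np.float64(0.034))
0.01 1006 (np.float64(-0.168), np.float64(-0.095), np.float64(0.034))
0.03 606 (np.float64(-0.165), np.float64(-0.128), np.float64(0.025))
0.05 661 (np.float64(-0.162), np.float64(-0.131), np.float64(0.026))
0.07 759 (np.float64(-0.159), np.float64(-0.134), np.float64(0.026))
0.09 632 (np.float64(-0.156), np.float64(-0.135), np.float64(0.026))
0.11 374 (np.float64(-0.153), np.float64(-0.138), np.float64(0.025))
```

The spanner now lies in the drawer, with its highest point at z=0.034. Next is the screwdriver.

Emit:
step_arm --increments '[[[0.49, -4.42, 0.1], [0, 0, -2.2]], [[0.49, -4.42, 0.1], [0, 0, -2.2]], [[0.49, -4.42, 0.1], [0, 0, -2.2]], [[0.49, -4.42, 0.1], [0, 0, -2.2]], [[0.49, -4.42, 0.1], [0, 0, -2.2]], [[0.49, -4.42, 0.1], [0, 0, -2.2]], [[0.49, -4.42, 0.1], [0, 0, -2.2]], [[0.49, -4.42, 0.1], [0, 0, -2.2]], [[0.49, -4.42, 0.1], [0, 0, -2.2]], [[0.49, -4.42, 0.1], [0, 0, -2.2]]]' --fingers 0.6

```text
clock: 22.75
tool_pos: [0.5741, -0.2285, 0.1511]
eef_rot: [0.714, 0.701, 0.0, 0.0]
contact_force: [1.3, -0.5, -0.6]
opening: 0.6
finger_force: 0.0
```

Run:
```python
from h import *
st(); im,d,c=snap('wrist','w8')
hsv=cv2.cvtColor(im,cv2.COLOR_RGB2HSV).astype(int); m=((hsv[...,0]<8)|(hsv[...,0]>172))&(hsv[...,1]>150)&(hsv[...,2]>70); m[270:]=0; m[:,:240]=0;m[:,330:]=0
v,u=np.where(m); W=onplane(c,u,v,.018)[:,:2]; print('red',W.min(0),W.max(0),W.mean(0))
```

```text
t 22.75 p [ 57.41 -22.85  15.11] phi -1.1 z [ 0.  0. -1.] F [ 1.3 -0.5 -0.6] op 0.6 q7 0.27
red [ 0.5612254  -0.26189755] [ 0.5854703  -0.19385834] [ 0.57392762 -0.22710168]
```

Emit:
step_arm --increments '[[[0, 0.2, -2], [0, 0, 0]], [[0, 0, -2], [0, 0, 0]], [[0, 0, -2], [0, 0, 0]], [[0, 0, -2], [0, 0, 0]], [[0, 0, -2], [0, 0, 0]], [[0, 0, -2], [0, 0, 0]], [[0, 0, -1.5], [0, 0, 0]], [[0, 0, -0.9], [0, 0, 0]], [[0, 0, -0.4], [0, 0, 0]], [[0, 0, 0], [0, 0, 0]]]'

```text
clock: 23.8
tool_pos: [0.5743, -0.2246, 0.0027]
eef_rot: [0.713, 0.701, -0.0, -0.0]
contact_force: [-0.3, 0.4, 0.0]
opening: 0.596
finger_force: 0.0
```

Emit:
step_arm --increments '[[[0, 0, 0], [0, 0, 0]], [[0, 0, 0], [0, 0, 0]], [[0, 0, 0], [0, 0, 0]], [[0, 0, 0], [0, 0, 0]], [[0, 0, 0], [0, 0, 0]], [[0, 0, 0], [0, 0, 0]], [[0, 0, 0], [0, 0, 0]], [[0, 0, 0], [0, 0, 0]], [[0, 0, 0], [0, 0, 0]], [[0, 0, 0], [0, 0, 0]]]' --fingers 0

```text
clock: 24.8
tool_pos: [0.5745, -0.2248, 0.0031]
eef_rot: [0.713, 0.701, 0.0, 0.0]
contact_force: [-1.4, 0.5, 5.2]
opening: 0.275
finger_force: 30.0
```

Emit:
step_arm --increments '[[[0, 0, 1], [0, 0, 0]], [[0, 0, 1], [0, 0, 0]], [[0, 0, 1], [0, 0, 0]], [[0, 0, 1], [0, 0, 0]], [[0, 0, 1], [0, 0, 0]], [[0, 0, 1], [0, 0, 0]], [[0, 0, 1], [0, 0, 0]], [[0, 0, 2], [0, 0, 0]], [[0, 0, 2], [0, 0, 0]], [[0, 0, 2], [0, 0, 0]]]'

```text
clock: 25.8
tool_pos: [0.5741, -0.2246, 0.1339]
eef_rot: [0.713, 0.701, -0.0, -0.0]
contact_force: [0.8, 0.1, -1.0]
opening: 0.271
finger_force: 30.0
```

Emit:
step_arm --increments '[[[-0.76, 4.01, 0.1], [0, 0, 2.2]], [[-0.76, 4.01, 0.1], [0, 0, 2.2]], [[-0.76, 4.01, 0.1], [0, 0, 2.2]], [[-0.76, 4.01, 0.1], [0, 0, 2.2]], [[-0.76, 4.01, 0.1], [0, 0, 2.2]], [[-0.76, 4.01, 0.1], [0, 0, 2.2]], [[-0.76, 4.01, 0.1], [0, 0, 2.2]], [[-0.76, 4.01, 0.1], [0, 0, 2.2]], [[-0.76, 4.01, 0.1], [0, 0, 2.2]], [[-0.76, 4.01, 0.1], [0, 0, 2.2]]]'

```text
clock: 26.8
tool_pos: [0.4978, 0.178, 0.1433]
eef_rot: [0.565, 0.825, 0.0, 0.0]
contact_force: [0.7, 0.7, -0.8]
opening: 0.272
finger_force: 30.0
```

Run:
```python
from h import *
st(); im,d,c=snap('wrist','w9'); im,d,c=snap('top','t9'); 
x=np.hstack([cv2.resize(cv2.imread('pics/w9.png'),(400,300)),cv2.resize(cv2.imread('pics/t9.png')[100:280,140:380],(400,300))]); cv2.imwrite('pics/j9.png',x)
```

```text
t 26.8 p [49.78 17.8  14.33] phi 21.1 z [ 0.  0. -1.] F [ 0.7  0.7 -0.8] op 0.272 q7 -0.07
```

View pics/j9.png

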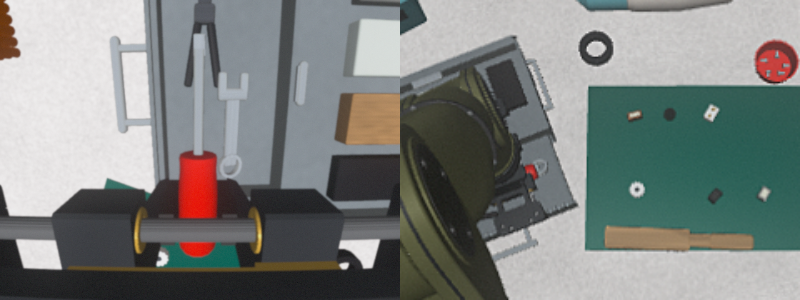

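The screwdriver is over the gap beside the spanner, with its handle at wrist crop (198,200). I'll lower it and release.

Emit:
step_arm --increments '[[[-0.2, 0.5, -2], [0, 0, 0]], [[0, 0, -2], [0, 0, 0]], [[0, 0, -2], [0, 0, 0]], [[0, 0, -1.5], [0, 0, 0]], [[0, 0, -1], [0, 0, 0]], [[0, 0, -1], [0, 0, 0]], [[0, 0, -0.8], [0, 0, 0]], [[0, 0, -0.4], [0, 0, 0]], [[0, 0, 0], [0, 0, 0]], [[0, 0, 0], [0, 0, 0]]]'

```text
clock: 27.9
tool_pos: [0.4965, 0.1814, 0.036]
eef_rot: [0.566, 0.824, 0.0, 0.0]
contact_force: [-0.2, 0.6, -0.4]
opening: 0.269
finger_force: 30.0
```

Emit:
step_arm --increments '[[[0, 0, 0], [0, 0, 0]], [[0, 0, 0], [0, 0, 0]], [[0, 0, 0], [0, 0, 0]], [[0, 0, 0], [0, 0, 0]], [[0, 0, 1], [0, 0, 0]], [[0, 0, 2], [0, 0, 0]], [[0, 0, 2], [0, 0, 0]], [[0, 0, 2], [0, 0, 0]], [[0, 0, 2], [0, 0, 0]], [[0, 0, 2], [0, 0, 0]]]' --fingers 0.37

```text
clock: 28.9
tool_pos: [0.4961, 0.1813, 0.1473]
eef_rot: [0.566, 0.824, 0.0, 0.0]
contact_force: [0.3, 0.5, 0.1]
opening: 0.37
finger_force: 0.0
```

Run:
```python
from h import *
st(); snap('wrist','w10'); drawer('w10'); im,d,c=load('w10'); P=cloud(c,d)
for u,v in [(160,70),(187,185),(162,100),(175,160)]: print(u,v,P[v,u].round(3))
```

```text
t 28.9 p [49.61 18.13 14.73] phi 21.0 z [ 0.  0. -1.] F [0.3 0.5 0.1] op 0.37 q7 -0.08
-0.11 150 (np.float64(-0.163), np.float64(-0.085), np.float64(0.044))
-0.09 1114 (np.float64(-0.166), np.float64(-0.098), np.float64(0.038))
-0.07 1126 (np.float64(-0.166), np.float64(-0.102), np.float64(0.038))
-0.05 1132 (np.float64(-0.166), np.float64(-0.105), np.float64(0.039))
-0.03 855 (np.float64(-0.165), np.float64(-0.105), np.float64(0.038))
-0.01 1018 (np.float64(-0.155), np.float64(-0.095), np.float64(0.034))
0.01 1245 (np.float64(-0.168), np.float64(-0.095), np.float64(0.034))
0.03 765 (np.float64(-0.166), np.float64(-0.128), np.float64(0.03))
0.05 662 (np.float64(-0.162), np.float64(-0.131), np.float64(0.027))
0.07 772 (np.float64(-0.159), np.float64(-0.134), np.float64(0.026))
0.09 499 (np.float64(-0.157), np.float64(-0.135), np.float64(0.025))
0.11 0 
160 70 [0.379 0.252 0.04 ]
187 185 [0.415 0.166 0.001]
162 100 [0.386 0.232 0.04 ]
175 160 [0.407 0.192 0.038]
```

View pics/w10.png

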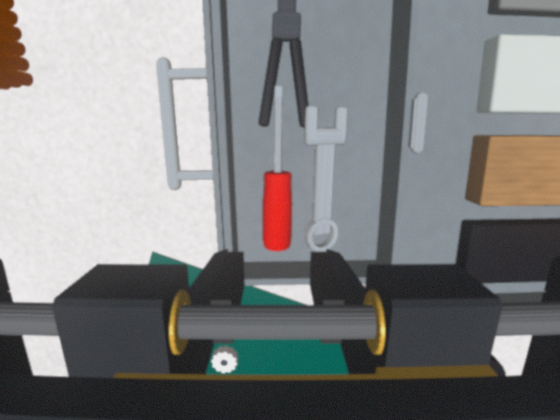

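All three tools lie flat in the drawer: pliers (287,50), screwdriver (278,200) and spanner (322,180). The bar handle runs from (163,65) to (174,185). I'll push the drawer in with closed fingers, turned 90° so the gripper's body clears the chest.

Emit:
step_arm --increments '[[[-1.34, 0.23, 0], [0, 0, -8.5]], [[-1.34, 0.23, 0], [0, 0, -8.5]], [[-1.34, 0.23, 0], [0, 0, -8.5]], [[-1.34, 0.23, 0], [0, 0, -8.5]], [[-1.34, 0.23, 0], [0, 0, -8.5]], [[-1.34, 0.23, 0], [0, 0, -8.5]], [[-1.34, 0.23, 0], [0, 0, -8.5]], [[-1.34, 0.23, 0], [0, 0, -8.5]], [[-1.34, 0.23, 0], [0, 0, -8.5]], [[-1.34, 0.23, 0], [0, 0, -8.5]]]' --fingers 0

```text
clock: 29.95
tool_pos: [0.3617, 0.2045, 0.146]
eef_rot: [0.975, 0.222, 0.0, -0.0]
contact_force: [-0.7, 0.4, -0.5]
opening: -0.001
finger_force: 0.0
```

Emit:
step_arm --increments '[[[0, 0, -2], [0, 0, -5]], [[0, 0, -2], [0, 0, 0]], [[0, 0, -2], [0, 0, 0]], [[0, 0, -2], [0, 0, 0]], [[0, 0, -2], [0, 0, 0]], [[0, 0, -1.5], [0, 0, 0]], [[0, 0, -0.8], [0, 0, 0]], [[0, 0, -0.4], [0, 0, 0]], [[0, 0, 0], [0, 0, 0]], [[0, 0, 0], [0, 0, 0]]]'

```text
clock: 30.95
tool_pos: [0.3748, 0.2114, 0.0321]
eef_rot: [0.983, 0.182, -0.013, 0.004]
contact_force: [-0.5, -0.6, -0.8]
opening: 0.004
finger_force: 0.0
```

Emit:
step_arm --increments '[[[0.4, 0.15, -0.4], [0, 0, 0]], [[0.5, 0.2, -0.4], [0, 0, 0]], [[1.0, 0.38, 0], [0, 0, 0]], [[1.2, 0.46, 0], [0, 0, 0]], [[1.2, 0.46, 0], [0, 0, 0]], [[1.2, 0.46, 0], [0, 0, 0]], [[1.2, 0.46, 0], [0, 0, 0]], [[1.2, 0.46, 0], [0, 0, 0]], [[1.0, 0.38, 0], [0, 0, 0]], [[0, 0, 0], [0, 0, 0]]]'

```text
clock: 31.95
tool_pos: [0.4656, 0.2465, 0.0235]
eef_rot: [0.983, 0.183, -0.011, 0.004]
contact_force: [-0.5, -0.4, 0.8]
opening: 0.007
finger_force: 0.0
```

Run:
```python
from h import *
st(); im,d,c=snap('top','t11'); im,d,c=snap('scene','s11')
cv2.imwrite('pics/j11.png',np.hstack([cv2.resize(cv2.imread('pics/t11.png')[100:280,90:330],(400,300)),cv2.resize(cv2.imread('pics/s11.png')[170:380,240:520],(400,300))]))
```

```text
t 31.95 p [46.56 24.65  2.35] phi -68.9 z [-0.021 -0.013 -1.   ] F [-0.5 -0.4  0.8] op 0.007 q7 -0.91
```

View pics/j11.png

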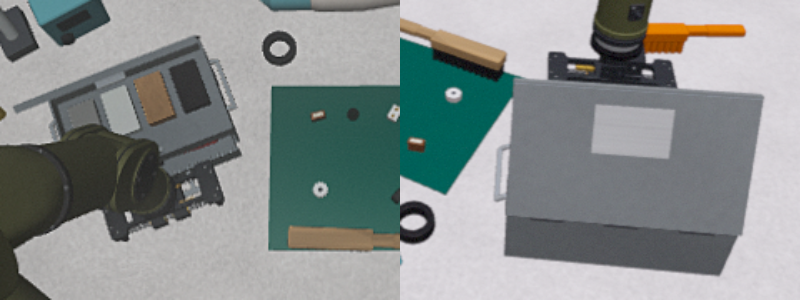

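The drawer is nearly closed in both views, and the brush and scraps are undisturbed. I'll continue gently.

Emit:
step_arm --increments '[[[0.7, 0.27, 0], [0, 0, 0]], [[0.7, 0.27, 0], [0, 0, 0]], [[0.6, 0.23, 0], [0, 0, 0]], [[0.3, 0.12, 0], [0, 0, 0]], [[0.2, 0.08, 0], [0, 0, 0]], [[0.2, 0.08, 0], [0, 0, 0]], [[0.1, 0.04, 0], [0, 0, 0]], [[0.1, 0.04, 0], [0, 0, 0]], [[0.1, 0.04, 0], [0, 0, 0]], [[0, 0, 0], [0, 0, 0]]]'

```text
clock: 33.05
tool_pos: [0.494, 0.2573, 0.0237]
eef_rot: [0.983, 0.183, -0.013, 0.004]
contact_force: [-1.7, 0.3, -0.1]
opening: 0.008
finger_force: 0.4
```

Emit:
step_arm --increments '[[[0.1, 0.04, 0], [0, 0, 0]], [[0.1, 0.04, 0], [0, 0, 0]], [[0.1, 0.04, 0], [0, 0, 0]], [[0.1, 0.04, 0], [0, 0, 0]], [[0.1, 0.04, 0], [0, 0, 0]], [[0.1, 0.04, 0], [0, 0, 0]], [[0, 0, 0], [0, 0, 0]], [[0, 0, 0], [0, 0, 0]], [[0, 0, 0], [0, 0, 0]], [[0, 0, 0], [0, 0, 0]]]'

```text
clock: 34.05
tool_pos: [0.495, 0.2578, 0.0235]
eef_rot: [0.983, 0.182, -0.018, 0.005]
contact_force: [-9.9, -4.5, 7.9]
opening: 0.008
finger_force: 5.7
```

The drawer is home: about 11 N of resistance with no further travel. Next I'll back off, rise, and go over to the rear side of the lid.

Emit:
step_arm --increments '[[[-2, -0.77, 0], [0, 0, 0]], [[0, 0, 4.4], [0, 0, 0]], [[0, 0, 4.4], [0, 0, 0]], [[0, 0, 4.4], [0, 0, 0]], [[0, 0, 4.4], [0, 0, 0]], [[0, 0, 4.4], [0, 0, 0]], [[0, 0, 4.7], [0, 0, 0]], [[4.2, 1.46, 0], [0, 0, 0]], [[4.2, 1.46, 0], [0, 0, 0]], [[4.2, 1.46, 0], [0, 0, 0]]]'

```text
clock: 35.05
tool_pos: [0.6079, 0.2971, 0.292]
eef_rot: [0.983, 0.183, -0.011, 0.004]
contact_force: [-0.3, 0.9, 0.6]
opening: 0.004
finger_force: 0.0
```

Run:
```python
from h import *
st()
im,d,c=snap('scene','s12'); P=cloud(c,d); P[d==0]=np.nan
a=np.radians(21); O=np.array([.6235,.2995]); E=P[...,:2]-O; X=E[...,0]*np.cos(a)+E[...,1]*np.sin(a); Y=-E[...,0]*np.sin(a)+E[...,1]*np.cos(a); Z=P[...,2]
for z in (.05,.08,.1,.12,.14,.16,.18,.2,.22,.24,.25,.26):
    k=(abs(Z-z)<.006)&(abs(Y)<.12)&(X>-.1)&(X<.12); print(z,k.sum(),np.nanmedian(X[k]).round(4) if k.any() else '', np.nanmedian(Y[k]).round(3) if k.any() else '')
k=(Z>.11)&(Z<.22)&(X>-.05)&(X<.12)&(abs(Y)<.2); print('Y range',np.nanmin(Y[k]),np.nanmax(Y[k]))
im,d,c=snap('top','t12'); P=cloud(c,d); E=P[...,:2]-O; X=E[...,0]*np.cos(a)+E[...,1]*np.sin(a); Y=-E[...,0]*np.sin(a)+E[...,1]*np.cos(a); Z=P[...,2]
k=(Z<.06)&(Z>.025)&(X<-.07)&(X>-.2)&(abs(Y)<.1); print('handle/front X',np.percentile(X[k],[1,25,50,75,99]).round(3),k.sum())
```

```text
t 35.05 p [60.79 29.71 29.2 ] phi -68.9 z [-0.02  -0.012 -1.   ] F [-0.3  0.9  0.6] op 0.004 q7 -1.28
0.05 558 0.086 0.007
0.08 470 0.0863 -0.002
0.1 988 0.0878 0.002
0.12 1002 0.0783 0.004
0.14 1007 0.0688 0.003
0.16 1060 0.0593 0.004
0.18 1048 0.0501 0.004
0.2 1111 0.0406 0.003
0.22 1113 0.0313 0.003
0.24 1186 0.0211 0.003
0.25 886 0.0169 0.003
0.26 0  
Y range -0.13567151021890347 0.14916205753188455
handle/front X [-0.125 -0.117 -0.085 -0.084 -0.071] 449
```

The lid's outer face is fitted: θ≈1.13, and at the middle X=0.026 (chest frame) at z=0.23. The drawer reads home, with its bar at X≈-0.12. Next I'll go behind the lid, descend and sweep it down along its arc.

Emit:
step_arm --increments '[[[3.3, 1.25, 0], [0, 0, 0]], [[3.3, 1.25, 0], [0, 0, 0]], [[0, 0, -1.55], [0, 0, 0]], [[0, 0, -1.55], [0, 0, 0]], [[0, 0, -1.55], [0, 0, 0]], [[0, 0, -1.55], [0, 0, 0]], [[-0.93, -0.36, 0], [0, 0, 0]], [[-0.93, -0.36, 0], [0, 0, 0]], [[-0.79, -0.3, -0.53], [0, 0, 0]], [[-0.79, -0.3, -0.53], [0, 0, 0]]]'

```text
clock: 36.15
tool_pos: [0.6376, 0.3076, 0.2184]
eef_rot: [0.983, 0.183, -0.012, 0.004]
contact_force: [0.5, 0.6, 2.0]
opening: 0.008
finger_force: 0.8
```

Emit:
step_arm --increments '[[[-1.12, -0.43, -0.85], [0, 0, 0]], [[-1.12, -0.43, -0.85], [0, 0, 0]], [[-0.93, -0.36, -1.1], [0, 0, 0]], [[-0.93, -0.36, -1.1], [0, 0, 0]], [[-0.75, -0.29, -1.3], [0, 0, 0]], [[-0.75, -0.29, -1.3], [0, 0, 0]], [[-0.47, -0.18, -1.4], [0, 0, 0]], [[-0.47, -0.18, -1.4], [0, 0, 0]], [[-0.19, -0.07, -1.3], [0, 0, 0]], [[0, 0, 0], [0, 0, 0]]]'

```text
clock: 37.15
tool_pos: [0.569, 0.2814, 0.1105]
eef_rot: [0.983, 0.182, -0.014, 0.005]
contact_force: [0.9, 0.4, 0.7]
opening: 0.004
finger_force: 0.0
```

Emit:
step_arm --increments '[[[-0.6, -0.23, 0], [0, 0, 0]], [[-0.6, -0.23, 0], [0, 0, 0]], [[0, 0, -0.4], [0, 0, 0]], [[0, 0, -0.4], [0, 0, 0]], [[0, 0, -0.3], [0, 0, 0]], [[0, 0, -0.2], [0, 0, 0]], [[0, 0, -0.1], [0, 0, 0]], [[0, 0, -0.1], [0, 0, 0]], [[0, 0, 0], [0, 0, 0]], [[0, 0, 0], [0, 0, 0]]]'

```text
clock: 38.15
tool_pos: [0.5583, 0.2772, 0.0972]
eef_rot: [0.983, 0.183, -0.013, 0.004]
contact_force: [-1.0, -0.4, 1.5]
opening: 0.007
finger_force: 0.7
```

Emit:
step_arm --increments '[[[0, 0, -0.1], [0, 0, 0]], [[0, 0, -0.1], [0, 0, 0]], [[0, 0, -0.1], [0, 0, 0]], [[0, 0, -0.1], [0, 0, 0]], [[0, 0, -0.1], [0, 0, 0]], [[0, 0, -0.1], [0, 0, 0]], [[0, 0, 0], [0, 0, 0]], [[0, 0, 0], [0, 0, 0]], [[0, 0, 0], [0, 0, 0]], [[0, 0, 0], [0, 0, 0]]]'

```text
clock: 39.15
tool_pos: [0.5584, 0.2772, 0.0965]
eef_rot: [0.983, 0.182, -0.012, 0.003]
contact_force: [-10.8, -1.0, 36.6]
opening: 0.007
finger_force: 18.8
```

The lid stopped rigidly at z=0.0965, so it is shut. I'll rise and move towards the brush.

Emit:
step_arm --increments '[[[0, 0, 3.5], [0, 0, 0]], [[0, 0, 3.5], [0, 0, 4]], [[0, 0, 3.5], [0, 0, 5]], [[-2, -4.2, 0], [0, 0, 8.5]], [[-2, -4.2, 0], [0, 0, 8.5]], [[-2, -4.2, 0], [0, 0, 8.5]], [[-2, -4.2, 0], [0, 0, 8.5]], [[-2, -4.2, 0], [0, 0, 8.5]], [[-2, -4.2, 0], [0, 0, 8.5]], [[-2, -4.2, 0], [0, 0, 8.5]]]' --fingers 0.65

```text
clock: 40.15
tool_pos: [0.4175, -0.0184, 0.1963]
eef_rot: [0.708, 0.707, -0.008, 0.011]
contact_force: [1.2, -0.3, 0.1]
opening: 0.651
finger_force: 0.0
```

Run:
```python
from h import *
st()
im,d,c=snap('scene','s13'); P=cloud(c,d); P[d==0]=np.nan
a=np.radians(21); O=np.array([.6235,.2995]); 
def fr(P): E=P[...,:2]-O; return E[...,0]*np.cos(a)+E[...,1]*np.sin(a),-E[...,0]*np.sin(a)+E[...,1]*np.cos(a),P[...,2]
X,Y,Z=fr(P)
for x in np.arange(-.085,.085,.02):
    k=(abs(X-x)<.01)&(abs(Y)<.12)&(Z>.06)&(Z<.13); print('lid',x.round(3),np.nanmedian(Z[k]).round(4),end=' ')
im,d,c=snap('top','t13'); P=cloud(c,d); X,Y,Z=fr(P); k=(Z<.06)&(Z>.025)&(X<-.095)&(X>-.2)&(abs(Y)<.06); print('\nhandle X',np.percentile(X[k],[1,50,99]).round(3))
# brush
iw,dw,cw=snap('wrist','w13'); Pw=cloud(cw,dw)
for nm,Q,I in (('top',P,im),('wrist',Pw,iw)):
    hs=cv2.cvtColor(I,cv2.COLOR_RGB2HSV).astype(int)
    k=(Q[...,2]>.04)&(Q[...,2]<.056)&(Q[...,0]>.36)&(Q[...,0]<.47)&(Q[...,1]<.09)&(Q[...,1]>-.22)&(hs[...,1]>60)
    q=Q[k]; print(nm,len(q),'y',q[:,1].min().round(3),q[:,1].max().round(3),[(y,q[abs(q[:,1]-y)<.01][:,0].min().round(3),q[abs(q[:,1]-y)<.01][:,0].max().round(3)) for y in np.arange(-.18,.06,.03).round(3) if (abs(q[:,1]-y)<.01).sum()>5])
# pan walls
for z0,z1 in ((.015,.03),(.035,.06)):
    k=(Z>0)&(P[...,2]>z0)&(P[...,2]<z1)&(P[...,1]<-.3)&(P[...,1]>-.53)&(P[...,0]>.38)&(P[...,0]<.68)
    q=P[k]; 
    for y in np.arange(-.32,-.52,-.03): 
        s=q[abs(q[:,1]-y)<.012]; print('pan',z0,y.round(2),len(s),(s[:,0].min().round(3),s[:,0].max().round(3)) if len(s) else '')
big=np.hstack([cv2.resize(cv2.imread('pics/w13.png'),(300,225)),cv2.resize(cv2.imread('pics/t13.png')[130:265,250:470],(489,300))[:225]]) if 0 else cv2.resize(cv2.imread('pics/t13.png')[120:270,250:470],(800,545),interpolation=cv2.INTER_CUBIC)
cv2.imwrite('pics/j13.png',big)
```

```text
t 40.15 p [41.75 -1.84 19.63] phi -0.1 z [ 0.005 -0.027 -1.   ] F [ 1.2 -0.3  0.1] op 0.651 q7 0.2
lid -0.085 0.0957 lid -0.065 0.0959 lid -0.045 0.096 lid -0.025 0.096 lid -0.005 0.0959 lid 0.015 0.0957 lid 0.035 0.0957 lid 0.055 0.0957 lid 0.075 0.0954 
handle X [-0.126 -0.119 -0.096]
top 337 y -0.196 -0.082 [(np.float64(-0.18), np.float64(0.4), np.float64(0.422)), (np.float64(-0.15), np.float64(0.402), np.float64(0.425)), (np.float64(-0.12), np.float64(0.402), np.float64(0.425)), (np.float64(-0.09), np.float64(0.399), np.float64(0.428))]
wrist 6782 y -0.192 0.053 [(np.float64(-0.18), np.float64(0.401), np.float64(0.423)), (np.float64(-0.12), np.float64(0.402), np.float64(0.426)), (np.float64(-0.09), np.float64(0.399), np.float64(0.432)), (np.float64(-0.06), np.float64(0.399), np.float64(0.434)), (np.float64(-0.03), np.float64(0.4), np.float64(0.435)), (np.float64(0.0), np.float64(0.401), np.float64(0.436)), (np.float64(0.03), np.float64(0.402), np.float64(0.437))]
pan 0.015 -0.32 22 (np.float64(0.416), np.float64(0.68))
pan 0.015 -0.35 34 (np.float64(0.417), np.float64(0.672))
pan 0.015 -0.38 17 (np.float64(0.418), np.float64(0.637))
pan 0.015 -0.41 12 (np.float64(0.418), np.float64(0.636))
pan 0.015 -0.44 16 (np.float64(0.418), np.float64(0.637))
pan 0.015 -0.47 20 (np.float64(0.418), np.float64(0.637))
pan 0.015 -0.5 0 
pan 0.035 -0.32 12 (np.float64(0.674), np.float64(0.68))
pan 0.035 -0.35 22 (np.float64(0.667), np.float64(0.671))
pan 0.035 -0.38 26 (np.float64(0.417), np.float64(0.638))
pan 0.035 -0.41 29 (np.float64(0.419), np.float64(0.639))
pan 0.035 -0.44 23 (np.float64(0.418), np.float64(0.639))
pan 0.035 -0.47 278 (np.float64(0.418), np.float64(0.64))
pan 0.035 -0.5 73 (np.float64(0.423), np.float64(0.54))
```

View pics/j13.png

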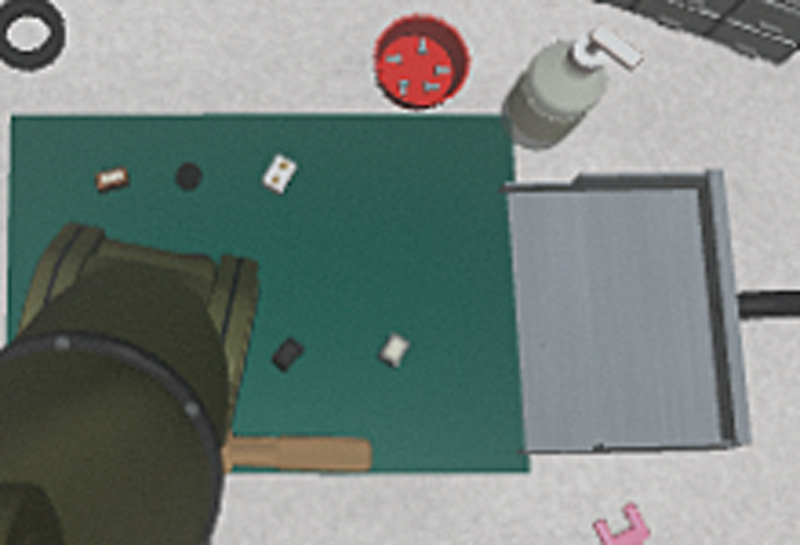

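The lid is flat at z 0.0957 (shut), and the drawer's handle is at the home position. The crop shows the pan with its mouth at x-pixel about 510, scraps at (112,178), (188,176), (280,172), (288,353) and (395,350), with the gear under the arm. I'm now gripping the brush.

Emit:
step_arm --increments '[[[0, 0, -2.5], [1.5, 0.3, -1.8]], [[0, 0, -2.5], [0, 0, 0]], [[0, 0, -2.5], [0, 0, 0]], [[0, 0, -2.5], [0, 0, 0]], [[0, 0, -2.5], [0, 0, 0]], [[0, 0, -1.5], [0, 0, 0]], [[0, 0, -1.2], [0, 0, 0]], [[0, 0, -0.7], [0, 0, 0]], [[0, 0, -0.4], [0, 0, 0]], [[0, 0, 0], [0, 0, 0]]]'

```text
clock: 41.3
tool_pos: [0.426, -0.0161, 0.0456]
eef_rot: [0.718, 0.696, -0.006, -0.006]
contact_force: [-0.5, 0.5, 0.2]
opening: 0.651
finger_force: 0.0
```

Emit:
step_arm --increments '[[[0, 0, 0], [0, 0, 0]], [[0, 0, 0], [0, 0, 0]], [[0, 0, 0], [0, 0, 0]], [[0, 0, 0], [0, 0, 0]], [[0, 0, 0], [0, 0, 0]], [[0, 0, 0], [0, 0, 0]], [[0, 0, 0], [0, 0, 0]], [[0, 0, 0], [0, 0, 0]], [[0, 0, 0], [0, 0, 0]], [[0, 0, 0], [0, 0, 0]]]' --fingers 0 --grip_force 45

```text
clock: 42.3
tool_pos: [0.4248, -0.017, 0.0463]
eef_rot: [0.716, 0.698, -0.006, -0.006]
contact_force: [-1.8, 0.8, 5.6]
opening: 0.399
finger_force: 45.0
```

Run:
```python
from h import *
st()
```

```text
t 42.3 p [42.48 -1.7   4.63] phi -1.5 z [-0.017  0.    -1.   ] F [-1.8  0.8  5.6] op 0.399 q7 0.91
```

The reach limit near the base stopped the hand 13 mm too high, so the grip is shallow. I'll lift the brush gently, carry it to the clear strip at x≈0.575, set it down and re-grip deeper.

Emit:
step_arm --increments '[[[0.5, 0, 0.5], [0, 0, 0]], [[0.3, 0, 0.5], [0, 0, 0]], [[0, 0, 1], [0, 0, 0]], [[0, 0, 1], [0, 0, 0]], [[0, 0, 1], [0, 0, 0]], [[0, 0, 1], [0, 0, 0]], [[0, 0, 0], [0, 0, 0]], [[0, 0, 0], [0, 0, 0]], [[0, 0, 0], [0, 0, 0]], [[0, 0, 0], [0, 0, 0]]]'

```text
clock: 43.3
tool_pos: [0.4329, -0.0172, 0.0957]
eef_rot: [0.716, 0.698, -0.006, -0.006]
contact_force: [-0.1, -0.2, -2.5]
opening: 0.394
finger_force: 44.7
```

Run:
```python
from h import *
st(); im,d,c=snap('wrist','w14'); im,d,c=snap('scene','s14')
cv2.imwrite('pics/j14.png',np.hstack([cv2.resize(cv2.imread('pics/w14.png'),(400,300)),cv2.resize(cv2.imread('pics/s14.png')[100:310,120:400],(400,300))]))
```

```text
t 43.3 p [43.29 -1.72  9.57] phi -1.4 z [-0.017  0.    -1.   ] F [-0.1 -0.2 -2.5] op 0.394 q7 0.85
```

View pics/j14.png

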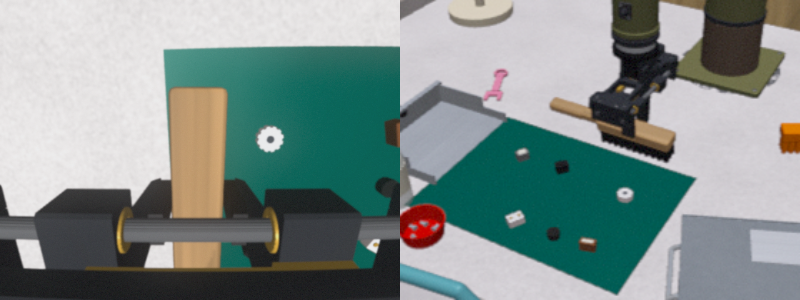

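The brush hangs level in the grip at wrist crop (198,180), and the scraps are unmoved. I have now passed the allowed number of viewed pictures, so from here on I'll work from numbers only.

Emit:
step_arm --increments '[[[2.4, 0, 0], [0, 0, 0]], [[2.4, 0, 0], [0, 0, 0]], [[2.4, 0, 0], [0, 0, 0]], [[2.4, 0, 0], [0, 0, 0]], [[2.4, 0, 0], [0, 0, 0]], [[2.2, 0, 0], [0, 0, 0]], [[0, 0, 0], [0, 0, 0]], [[0, 0, -1.5], [0, 0, 0]], [[0, 0, -1.5], [0, 0, 0]], [[0, 0, -1], [0, 0, 0]]]'

```text
clock: 44.4
tool_pos: [0.5727, -0.0168, 0.054]
eef_rot: [0.716, 0.698, -0.007, -0.008]
contact_force: [0.1, 0.3, -1.7]
opening: 0.397
finger_force: 44.7
```

Emit:
step_arm --increments '[[[0, 0, -0.5], [0, 0, 0]], [[0, 0, -0.3], [0, 0, 0]], [[0, 0, -0.15], [0, 0, 0]], [[0, 0, 0], [0, 0, 0]], [[0, 0, 0], [0, 0, 0]], [[0, 0, 0], [0, 0, 0]], [[0, 0, 0], [0, 0, 0]], [[0, 0, 0], [0, 0, 0]], [[0, 0, 0], [0, 0, 0]], [[0, 0, 0], [0, 0, 0]]]'

```text
clock: 45.4
tool_pos: [0.5753, -0.0171, 0.0467]
eef_rot: [0.716, 0.698, -0.006, -0.006]
contact_force: [0.5, 0.3, -1.8]
opening: 0.398
finger_force: 44.7
```

Emit:
step_arm --increments '[[[0, 0, -0.1], [0, 0, 0]], [[0, 0, -0.05], [0, 0, 0]], [[0, 0, 0], [0, 0, 0]], [[0, 0, 0], [0, 0, 0]], [[0, 0, 0], [0, 0, 0]], [[0, 0, 0], [0, 0, 0]], [[0, 0, 0], [0, 0, 0]], [[0, 0, 0], [0, 0, 0]], [[0, 0, 0], [0, 0, 0]], [[0, 0, 0], [0, 0, 0]]]'

```text
clock: 46.4
tool_pos: [0.5753, -0.017, 0.0463]
eef_rot: [0.716, 0.698, -0.005, -0.006]
contact_force: [-2.3, 1.2, 9.4]
opening: 0.393
finger_force: 45.1
```

Emit:
step_arm --increments '[[[0, 0, 0], [0, 0, 0]], [[0, 0, 0], [0, 0, 0]], [[0, 0, 0], [0, 0, 0]], [[0, 0, 0], [0, 0, 0]], [[0, 0, 0], [0, 0, 0]], [[0, 0, 2], [0, -1, 0]], [[0, 0, 3], [0, 0, 0]], [[0, 0, 3], [0, 0, 0]], [[0, 0, 2], [0, 0, 0]], [[0, 0, 0], [0, 0, 0]]]' --fingers 0.65

```text
clock: 47.4
tool_pos: [0.5768, -0.0177, 0.1477]
eef_rot: [0.716, 0.698, 0.002, 0.002]
contact_force: [-0.5, -0.5, -0.6]
opening: 0.653
finger_force: 0.0
```

Run:
```python
from h import *
st(); im,d,c=snap('wrist','w15'); P=cloud(c,d); hs=cv2.cvtColor(im,cv2.COLOR_RGB2HSV).astype(int)
k=(P[...,2]>.042)&(P[...,2]<.058)&(hs[...,1]>60)&(P[...,0]>.53)&(P[...,0]<.62)
q=P[k]; print(len(q),'y',q[:,1].min().round(3),q[:,1].max().round(3))
for y in np.arange(-.12,.07,.02):
    s=q[abs(q[:,1]-y)<.008]
    if len(s)>20: print(y.round(2),s[:,0].min().round(4),s[:,0].max().round(4),np.median(s[:,2]).round(4))
```

```text
t 47.4 p [57.68 -1.77 14.77] phi -1.4 z [ 0.006 -0.001 -1.   ] F [-0.5 -0.5 -0.6] op 0.653 q7 0.61
8949 y -0.174 0.055
-0.1 0.5551 0.5768 0.0498
-0.08 0.5491 0.5841 0.0498
-0.06 0.5493 0.5844 0.0499
-0.04 0.5502 0.5857 0.0499
-0.02 0.5507 0.586 0.05
0.0 0.5516 0.5871 0.0499
0.02 0.5523 0.5874 0.0499
0.04 0.553 0.5877 0.0498
0.06 0.5548 0.5864 0.0482
```

Run:
```python
from h import *
im,d,c=load('w14'); P=cloud(c,d); hs=cv2.cvtColor(im,cv2.COLOR_RGB2HSV).astype(int)
k=(P[...,2]>.085)&(P[...,2]<.115)&(hs[...,1]>60)&(P[...,0]>.39)&(P[...,0]<.48)
q=P[k]
for y in np.arange(-.04,.07,.02):
    s=q[abs(q[:,1]-y)<.008]
    if len(s)>20: print(y.round(2),s[:,0].min().round(4),s[:,0].max().round(4),np.median(s[:,2]).round(4))
# finger positions in w15: dark pads near TCP
im,d,c=snap('top','t15'); P=cloud(c,d); hs=cv2.cvtColor(im,cv2.COLOR_RGB2HSV).astype(int)
k=(P[...,2]>.042)&(P[...,2]<.058)&(hs[...,1]>60)&(P[...,0]>.5)&(P[...,0]<.64)&(abs(P[...,1]+.06)<.13); q=P[k]
for y in np.arange(-.2,.07,.02):
    s=q[abs(q[:,1]-y)<.01]
    if len(s)>8: print('top',y.round(2),s[:,0].min().round(4),s[:,0].max().round(4))
print([onplane(*(c,np.array([280.]),np.array([200.]),.05))])
```

```text
-0.04 0.416 0.4512 0.0995
-0.02 0.4157 0.4523 0.1012
0.0 0.4165 0.4669 0.1014
0.02 0.4176 0.4532 0.1016
0.04 0.418 0.4536 0.1019
0.06 0.4195 0.4515 0.1005
top -0.18 0.5479 0.5734
top -0.16 0.5496 0.5728
top -0.14 0.5496 0.5732
top -0.12 0.5522 0.573
top -0.1 0.5528 0.5734
top -0.08 0.5469 0.5818
top -0.06 0.5473 0.5812
top 0.02 0.552 0.5848
top 0.04 0.5501 0.5845
[array([[0.53739549, 0.00430417, 0.05      ]])]
```

Emit:
step_arm --increments '[[[-0.85, 0, -1.5], [0, 0.3, 0]], [[0, 0, -1.5], [0, 0, 0]], [[0, 0, -1.5], [0, 0, 0]], [[0, 0, -1.5], [0, 0, 0]], [[0, 0, -1.5], [0, 0, 0]], [[0, 0, -1.5], [0, 0, 0]], [[0, 0, -1], [0, 0, 0]], [[0, 0, -0.9], [0, 0, 0]], [[0, 0, -0.6], [0, 0, 0]], [[0, 0, 0], [0, 0, 0]]]' --fingers 0.8

```text
clock: 48.5
tool_pos: [0.5663, -0.0171, 0.0295]
eef_rot: [0.716, 0.698, -0.002, -0.002]
contact_force: [0.2, 0.2, 0.2]
opening: 0.8
finger_force: 0.0
```

Emit:
step_arm --increments '[[[0, 0, 0], [0, 0, 0]], [[0, 0, 0], [0, 0, 0]], [[0, 0, 0], [0, 0, 0]], [[0, 0, 0], [0, 0, 0]], [[0, 0, 0], [0, 0, 0]], [[0, 0, 0], [0, 0, 0]], [[0, 0, 0], [0, 0, 0]], [[0, 0, 0], [0, 0, 0]], [[0, 0, 0], [0, 0, 0]], [[0, 0, 0], [0, 0, 0]]]' --fingers 0

```text
clock: 49.5
tool_pos: [0.5668, -0.0171, 0.0304]
eef_rot: [0.716, 0.698, -0.001, -0.001]
contact_force: [0.6, 1.4, 6.2]
opening: 0.4
finger_force: 45.0
```

Emit:
step_arm --increments '[[[0, 0, 0.5], [0, 0, 0]], [[0, 0, 1], [0, 0, 0]], [[0, 0, 1.5], [0, 0, 0]], [[0, 0, 1.5], [0, 0, 0]], [[0, 0, 1.5], [0, 0, 0]], [[0, 0, 1], [0, 0, 0]], [[0, 0, 0], [0, 0, 0]], [[0, 0, 0], [0, 0, 0]], [[0, 0, 0], [0, 0, 0]], [[0, 0, 0], [0, 0, 0]]]'

```text
clock: 50.5
tool_pos: [0.5661, -0.017, 0.0995]
eef_rot: [0.716, 0.698, -0.002, -0.002]
contact_force: [0.3, 0.4, -2.1]
opening: 0.402
finger_force: 45.0
```

```bash
cat >> h.py <<'E'
def scraps(name,z=.014):
    """all loose things on/near the mat and pan in top view, by height over bench/pan floor"""
    im,d,c=load(name); P=cloud(c,d); hs=cv2.cvtColor(im,cv2.COLOR_RGB2HSV).astype(int)
    grn=(hs[...,0]>70)&(hs[...,0]<100)&(hs[...,1]>110)
    X,Y,Z=P[...,0],P[...,1],P[...,2]
    mat=(Y>-.315)&(Y<.1)&(X>.44)&(X<.685)&(Z<.06)&~grn
    pan=(Y<=-.315)&(Y>-.475)&(X>.425)&(X<.632)&(Z>.009)&(Z<.06)
    for nm,m in (('mat',mat),('pan',pan)):
        n,l,s,ce=cv2.connectedComponentsWithStats(m.astype(np.uint8))
        for i in range(1,n):
            if s[i,4]<15: continue
            v,u=np.where(l==i); q=P[v,u]; print(nm,s[i,4],'xy',q[:,:2].mean(0).round(3),'ext',np.ptp(q[:,:2],axis=0).round(3),'zmax',np.percentile(q[:,2],90).round(3),'rgb',im[v,u].mean(0).astype(int))
E
python3 - <<'E'
from h import *
st(); snap('top','t16'); scraps('t16')
im,d,c=snap('wrist','w16'); P=cloud(c,d); hs=cv2.cvtColor(im,cv2.COLOR_RGB2HSV).astype(int)
k=(P[...,2]>.1)&(P[...,2]<.14)&(hs[...,1]>60)&(P[...,0]>.53)&(P[...,0]<.62)
q=P[k]; print('y',q[:,1].max())
for y in np.arange(-.04,.07,.02):
    s=q[abs(q[:,1]-y)<.008]
    if len(s)>20: print(y.round(2),s[:,0].min().round(4),s[:,0].max().round(4),np.median(s[:,2]).round(4))
E
```

```text
t 50.5 p [56.61 -1.7   9.95] phi -1.4 z [-0.005  0.    -1.   ] F [ 0.3  0.4 -2.1] op 0.402 q7 0.67
mat 39 xy [ 0.607 -0.176] ext [0.014 0.071] zmax 0.016 rgb [115 123 112]
mat 191 xy [0.511 0.094] ext [0.147 0.012] zmax 0.002 rgb [186 188 186]
mat 59 xy [ 0.5   -0.222] ext [0.03  0.025] zmax 0.016 rgb [129 138 131]
mat 42 xy [0.5   0.001] ext [0.017 0.029] zmax 0.013 rgb [164 172 171]
mat 50 xy [ 0.495 -0.136] ext [0.024 0.025] zmax 0.021 rgb [54 60 60]
mat 121 xy [0.449 0.044] ext [0.028 0.099] zmax 0.003 rgb [ 64 111 102]
pan 15 xy [ 0.618 -0.474] ext [0.028 0.003] zmax 0.057 rgb [103 107 109]
y 0.05407223614264625
-0.04 0.5486 0.5843 0.1191
-0.02 0.548 0.5869 0.119
0.0 0.5335 0.6021 0.1191
0.02 0.5505 0.5864 0.1191
0.04 0.551 0.587 0.1191
0.06 0.5526 0.585 0.1177
```

Emit:
step_arm --increments '[[[-0.66, 0.72, 0], [0, 0, -8.5]], [[-0.66, 0.72, 0], [0, 0, -8.5]], [[-0.66, 0.72, 0], [0, 0, -8.5]], [[-0.66, 0.72, 0], [0, 0, -8.5]], [[-0.66, 0.72, 0], [0, 0, -8.5]], [[-0.66, 0.72, 0], [0, 0, -8.5]], [[-0.66, 0.72, 0], [0, 0, -8.5]], [[-0.66, 0.72, 0], [0, 0, -8.5]], [[-0.66, 0.72, 0], [0, 0, -8.5]], [[-0.66, 0.72, 0], [0, 0, -8.5]]]'

```text
clock: 51.6
tool_pos: [0.5004, 0.0551, 0.1]
eef_rot: [1.0, 0.028, -0.0, -0.002]
contact_force: [0.8, 0.5, -2.5]
opening: 0.404
finger_force: 45.0
```

Emit:
step_arm --increments '[[[0, 0, 0], [0, 0, -3.6]], [[0, 0, -1], [0, 0, 0]], [[0, 0, -1], [0, 0, 0]], [[0, 0, -1], [0, 0, 0]], [[0, 0, -1], [0, 0, 0]], [[0, 0, -1], [0, 0, 0]], [[0, 0, -0.9], [0, 0, 0]], [[0, 0, -0.5], [0, 0, 0]], [[0, 0, 0], [0, 0, 0]], [[0, 0, 0], [0, 0, 0]]]'

```text
clock: 52.6
tool_pos: [0.5008, 0.0547, 0.0362]
eef_rot: [1.0, -0.0, 0.0, -0.002]
contact_force: [-0.4, -0.8, -0.4]
opening: 0.404
finger_force: 45.0
```

Run:
```python
from h import *
st(); snap('top','t17'); scraps('t17')
```

```text
t 52.6 p [50.08  5.47  3.62] phi -90.0 z [ 0.     0.004 -1.   ] F [-0.4 -0.8 -0.4] op 0.404 q7 -0.79
mat 65 xy [0.639 0.004] ext [0.026 0.027] zmax 0.02 rgb [104 100  87]
mat 55 xy [ 0.644 -0.058] ext [0.029 0.021] zmax 0.015 rgb [46 57 54]
mat 77 xy [ 0.597 -0.168] ext [0.036 0.028] zmax 0.016 rgb [159 165 161]
mat 21 xy [ 0.516 -0.001] ext [0.014 0.012] zmax 0.012 rgb [175 185 183]
mat 60 xy [ 0.5   -0.222] ext [0.03  0.026] zmax 0.018 rgb [126 135 128]
mat 50 xy [ 0.495 -0.136] ext [0.024 0.025] zmax 0.022 rgb [52 59 58]
mat 220 xy [0.462 0.056] ext [0.052 0.041] zmax 0.057 rgb [145 122  93]
mat 59 xy [0.462 0.094] ext [0.042 0.01 ] zmax 0.002 rgb [174 180 178]
pan 29 xy [ 0.54  -0.474] ext [0.061 0.003] zmax 0.056 rgb [82 86 87]
```

Emit:
step_arm --increments '[[[0, 0, -0.15], [0, 0, 0]], [[0, 0, -0.15], [0, 0, 0]], [[0, 0, -0.1], [0, 0, 0]], [[0, 0, 0], [0, 0, 0]], [[0, 0, 0], [0, 0, 0]], [[0, 0, 0], [0, 0, 0]], [[0, 0, 0], [0, 0, 0]], [[0, 0, 0], [0, 0, 0]], [[0, 0, 0], [0, 0, 0]], [[0, 0, 0], [0, 0, 0]]]'

```text
clock: 53.65
tool_pos: [0.5006, 0.0549, 0.0321]
eef_rot: [1.0, -0.0, -0.0, -0.002]
contact_force: [-0.3, 0.4, -2.2]
opening: 0.405
finger_force: 45.0
```

Run:
```python
from h import *
st(); im,d,c=snap('wrist','w18'); P=cloud(c,d); hs=cv2.cvtColor(im,cv2.COLOR_RGB2HSV).astype(int)
k=(hs[...,1]>60)&(hs[...,0]<25)&(P[...,2]>.02)&(P[...,2]<.09)&(P[...,0]>.5)&(P[...,0]<.6)&(abs(P[...,1]-.055)<.05); q=P[k]; print(len(q),np.percentile(q,[2,50,98],axis=0).round(4))
```

```text
t 53.65 p [50.06  5.49  3.21] phi -90.0 z [-0.     0.004 -1.   ] F [-0.3  0.4 -2.2] op 0.405 q7 -0.79
14643 [[0.5017 0.0383 0.0491]
 [0.5388 0.0556 0.0517]
 [0.5702 0.0725 0.0531]]
```

Emit:
step_arm --increments '[[[0, -1, -0.1], [0, 0, 0]], [[0, -2, 0], [0, 0, 0]], [[0, -2, 0], [0, 0, 0]], [[0, -2, 0], [0, 0, 0]], [[0, -2, 0], [0, 0, 0]], [[0, -2, 0], [0, 0, 0]], [[0, -2, 0], [0, 0, 0]], [[0, -2, 0], [0, 0, 0]], [[0, -2, 0], [0, 0, 0]], [[0, -1.5, 0], [0, 0, 0]]]'

```text
clock: 54.7
tool_pos: [0.5002, -0.1327, 0.0312]
eef_rot: [1.0, -0.001, 0.0, -0.001]
contact_force: [0.9, -1.0, -2.2]
opening: 0.402
finger_force: 45.0
```

Run:
```python
from h import *
st(); snap('top','t19'); scraps('t19')
```

```text
t 54.7 p [ 50.02 -13.27   3.12] phi -90.2 z [ 0.     0.003 -1.   ] F [ 0.9 -1.  -2.2] op 0.402 q7 -0.55
mat 207 xy [0.47  0.085] ext [0.093 0.034] zmax 0.003 rgb [109 131 126]
mat 111 xy [ 0.463 -0.145] ext [0.045 0.037] zmax 0.052 rgb [119  98  74]
pan 23 xy [ 0.602 -0.473] ext [0.057 0.003] zmax 0.055 rgb [92 95 98]
pan 15 xy [ 0.549 -0.474] ext [0.034 0.002] zmax 0.056 rgb [76 79 80]
```

Emit:
step_arm --increments '[[[0, -1.9, 0], [0, 0, 0]], [[0, -1.9, 0], [0, 0, 0]], [[0, -1.9, 0], [0, 0, 0]], [[0, -1.9, 0], [0, 0, 0]], [[0, -1.9, 0], [0, 0, 0]], [[0, -1.9, 0], [0, 0, 0]], [[0, -1.9, 0], [0, 0, 0]], [[0, -1.5, 0], [0, 0, 0]], [[0, -1, 0.2], [0, 0, 0]], [[0, -1, 0.2], [0, 0, 0]]]'

```text
clock: 55.75
tool_pos: [0.5005, -0.2985, 0.0351]
eef_rot: [1.0, -0.0, -0.0, -0.002]
contact_force: [0.1, 0.5, -2.0]
opening: 0.401
finger_force: 45.0
```

Emit:
step_arm --increments '[[[0, -1, 0.1], [0, 0, 0]], [[0, -1, 0], [0, 0, 0]], [[0, -1, 0], [0, 0, 0]], [[0, -1, 0], [0, 0, 0]], [[0, -1, 0], [0, 0, 0]], [[0, -0.6, 0], [0, 0, 0]], [[0, 0, 0], [0, 0, 0]], [[0, 0, 0], [0, 0, 0]], [[0, 0, 0], [0, 0, 0]], [[0, 0, 0], [0, 0, 0]]]'

```text
clock: 56.75
tool_pos: [0.5007, -0.3535, 0.0361]
eef_rot: [1.0, 0.0, -0.0, -0.002]
contact_force: [-0.0, -1.2, -1.6]
opening: 0.405
finger_force: 45.0
```

Emit:
step_arm --increments '[[[0, 0.5, 0.5], [0, 0, 0]], [[0, 0, 2], [0, 0, 0]], [[0, 0, 3], [0, 0, 0]], [[0, 0, 3], [0, 0, 0]], [[0, 3, 0], [0, 0, 0]], [[0, 4, 0], [0, 0, 0]], [[0, 4, 0], [0, 0, 0]], [[0, 4, 0], [0, 0, 0]], [[0, 4, 0], [0, 0, 0]], [[0, 4, 0], [0, 0, 0]]]'

```text
clock: 57.75
tool_pos: [0.5004, -0.117, 0.1216]
eef_rot: [1.0, -0.0, 0.0, -0.002]
contact_force: [1.6, 1.3, -3.4]
opening: 0.402
finger_force: 45.0
```

Run:
```python
from h import *
st(); snap('top','t20'); scraps('t20')
```

```text
t 57.75 p [ 50.04 -11.7   12.16] phi -90.0 z [ 0.001  0.005 -1.   ] F [ 1.6  1.3 -3.4] op 0.402 q7 -0.69
mat 18 xy [ 0.677 -0.305] ext [0.015 0.016] zmax 0.003 rgb [50 86 79]
pan 15 xy [ 0.618 -0.473] ext [0.029 0.003] zmax 0.056 rgb [ 98 101 104]
pan 17 xy [ 0.546 -0.474] ext [0.038 0.002] zmax 0.055 rgb [77 79 80]
pan 159 xy [ 0.493 -0.387] ext [0.044 0.043] zmax 0.024 rgb [123 125 124]
```

The first sweep put the gear, switch and relay into the pan; they form one cluster at (0.493,-0.387). The terminal block was knocked to (0.597,-0.168). Before the second sweep I'll check the clearance to the chest's side handle and the far row of scraps.

Run:
```python
from h import *
im,d,c=load('t20'); P=cloud(c,d); X,Y,Z=P[...,0],P[...,1],P[...,2]
k=(X>.57)&(X<.72)&(Y>.09)&(Y<.18)&(Z>.02)&(Z<.2)
q=P[k]
for x in np.arange(.575,.72,.015):
    s=q[abs(q[:,0]-x)<.0075]; print(x.round(3),len(s),(s[:,1].min().round(3),s[:,2][s[:,1]<s[:,1].min()+.015].max().round(3)) if len(s) else '')
k=(X>.6)&(X<.8)&(Y<-.2)&(Y>-.4)&(Z>.015)&(Z<.19)&((X>.645)|(Y>-.31)); q=P[k]
for y in np.arange(-.22,-.4,-.02):
    s=q[abs(q[:,1]-y)<.01]; print('bottle/bowl',y.round(2),(s[:,0].min().round(3)) if len(s) else '')
im,d,c=snap('scene','s20'); P=cloud(c,d); hs=cv2.cvtColor(im,cv2.COLOR_RGB2HSV).astype(int)
X,Y,Z=P[...,0],P[...,1],P[...,2]; grn=(hs[...,0]>70)&(hs[...,0]<100)&(hs[...,1]>90)
m=(X>.57)&(X<.685)&(Y>-.31)&(Y<.08)&(Z<.03)&(Z>.006)&~grn
n,l,s,ce=cv2.connectedComponentsWithStats(m.astype(np.uint8))
for i in range(1,n):
    if s[i,4]>12: v,u=np.where(l==i); print('scene',s[i,4],P[v,u].mean(0).round(3),np.ptp(P[v,u],axis=0).round(3),im[v,u].mean(0).astype(int))
```

```text
0.575 0 
0.59 0 
0.605 0 
0.62 0 
0.635 0 
0.65 0 
0.665 0 
0.68 0 
0.695 0 
0.71 0 
bottle/bowl -0.22 0.706
bottle/bowl -0.24 0.7
bottle/bowl -0.26 0.698
bottle/bowl -0.28 0.706
bottle/bowl -0.3 
bottle/bowl -0.32 0.674
bottle/bowl -0.34 0.668
bottle/bowl -0.36 0.668
bottle/bowl -0.38 0.675
scene 72 [ 0.599 -0.167  0.012] [0.032 0.027 0.01 ] [182 178 178]
scene 53 [ 0.645 -0.056  0.011] [0.021 0.021 0.01 ] [36 37 37]
scene 84 [0.643 0.006 0.015] [0.019 0.026 0.013] [117  95  79]
```

Run:
```python
from h import *
im,d,c=load('t13'); P=cloud(c,d); X,Y,Z=P[...,0],P[...,1],P[...,2]
q=P[(X>.55)&(X<.74)&(Y>.07)&(Y<.22)&(Z>.02)&(Z<.2)]
for x in np.arange(.575,.74,.015):
    s=q[abs(q[:,0]-x)<.0075]; print(x.round(3),len(s),(s[:,1].min().round(3),s[:,2][s[:,1]<s[:,1].min()+.012].max().round(3)) if len(s) else '')
```

```text
0.575 156 (np.float64(0.166), np.float64(0.097))
0.59 208 (np.float64(0.141), np.float64(0.102))
0.605 149 (np.float64(0.144), np.float64(0.099))
0.62 125 (np.float64(0.15), np.float64(0.099))
0.635 131 (np.float64(0.143), np.float64(0.079))
0.65 117 (np.float64(0.146), np.float64(0.073))
0.665 109 (np.float64(0.15), np.float64(0.078))
0.68 97 (np.float64(0.159), np.float64(0.075))
0.695 83 (np.float64(0.163), np.float64(0.072))
0.71 76 (np.float64(0.169), np.float64(0.075))
0.725 63 (np.float64(0.175), np.float64(0.076))
0.74 19 (np.float64(0.075), np.float64(0.022))
```

Emit:
step_arm --increments '[[[2.2, 3.15, 0], [0, 0, 0]], [[2.2, 3.15, 0], [0, 0, 0]], [[2.2, 3.15, 0], [0, 0, 0]], [[2.2, 3.15, 0], [0, 0, 0]], [[2.2, 3.15, 0], [0, 0, 0]], [[0, 0, 0], [0, 0, 0]], [[0, 0, -2], [0, 0, 0]], [[0, 0, -2], [0, 0, 0]], [[0, 0, -2], [0, 0, 0]], [[0, 0, 0], [0, 0, 0]]]'

```text
clock: 58.85
tool_pos: [0.6083, 0.0385, 0.0591]
eef_rot: [1.0, -0.0, -0.003, -0.002]
contact_force: [-0.1, -0.0, -1.8]
opening: 0.407
finger_force: 45.0
```

Emit:
step_arm --increments '[[[0, 0, -1], [0, 0, 0]], [[0, 0, -1], [0, 0, 0]], [[0, 0, -0.7], [0, 0, 0]], [[0, 0, -0.3], [0, 0, 0]], [[0, 0, 0], [0, 0, 0]], [[0, 0, 0], [0, 0, 0]], [[0, 0, 0], [0, 0, 0]], [[0, 0, 0], [0, 0, 0]], [[0, 0, 0], [0, 0, 0]], [[0, 0, 0], [0, 0, 0]]]'

```text
clock: 59.85
tool_pos: [0.6106, 0.0384, 0.0312]
eef_rot: [1.0, -0.0, 0.0, -0.002]
contact_force: [-0.6, 0.9, -2.1]
opening: 0.408
finger_force: 45.0
```

Run:
```python
from h import *
st(); im,d,c=snap('wrist','w21'); P=cloud(c,d); hs=cv2.cvtColor(im,cv2.COLOR_RGB2HSV).astype(int)
k=(hs[...,1]>60)&(hs[...,0]<25)&(P[...,2]>.04)&(P[...,2]<.09)&(P[...,0]>.6)&(P[...,0]<.7)&(abs(P[...,1]-.04)<.03); q=P[k]; print(len(q),np.percentile(q,[1,50,99],axis=0).round(4))
```

```text
t 59.85 p [61.06  3.84  3.12] phi -90.0 z [ 0.     0.004 -1.   ] F [-0.6  0.9 -2.1] op 0.408 q7 -0.97
15874 [[0.6042 0.0201 0.0474]
 [0.6458 0.0391 0.0507]
 [0.6806 0.0568 0.0531]]
```

Emit:
step_arm --increments '[[[-0.38, -1.86, 0], [0, 0, -2]], [[-0.38, -1.86, 0], [0, 0, -2]], [[-0.38, -1.86, 0], [0, 0, -2]], [[-0.38, -1.86, 0], [0, 0, -2]], [[-0.38, -1.86, 0], [0, 0, -2]], [[-0.38, -1.86, 0], [0, 0, 0]], [[-0.38, -1.86, 0], [0, 0, 0]], [[-0.38, -1.86, 0], [0, 0, 0]], [[-0.38, -1.86, 0], [0, 0, 0]], [[-0.38, -1.86, 0], [0, 0, 0]]]'

```text
clock: 60.9
tool_pos: [0.5713, -0.1507, 0.0313]
eef_rot: [0.996, -0.09, -0.0, -0.002]
contact_force: [0.5, -0.3, -2.1]
opening: 0.403
finger_force: 45.0
```

Emit:
step_arm --increments '[[[-0.38, -1.86, 0], [0, 0, 0]], [[-0.38, -1.86, 0], [0, 0, 0]], [[-0.38, -1.86, 0], [0, 0, 0]], [[-0.38, -1.86, 0], [0, 0, 0]], [[-0.38, -1.86, 0], [0, 0, 0]], [[-0.38, -1.86, 0], [0, 0, 0]], [[0, -0.8, 0.2], [0, 0, 0]], [[0, -0.8, 0.2], [0, 0, 0]], [[0, -1.2, 0.05], [0, 0, 0]], [[0, -1.2, 0.05], [0, 0, 0]]]'

```text
clock: 61.9
tool_pos: [0.5501, -0.2994, 0.0362]
eef_rot: [0.996, -0.087, 0.0, -0.002]
contact_force: [-0.1, 0.0, -2.7]
opening: 0.404
finger_force: 45.0
```

Run:
```python
from h import *
st(); snap('top','t22'); scraps('t22')
im,d,c=snap('scene','s22'); P=cloud(c,d); hs=cv2.cvtColor(im,cv2.COLOR_RGB2HSV).astype(int)
X,Y,Z=P[...,0],P[...,1],P[...,2]; grn=(hs[...,0]>70)&(hs[...,0]<100)&(hs[...,1]>90)
m=(X>.43)&(X<.685)&(Y>-.42)&(Y<.08)&(Z<.027)&(Z>.007)&~grn
n,l,s,ce=cv2.connectedComponentsWithStats(m.astype(np.uint8))
for i in range(1,n):
    if s[i,4]>12: v,u=np.where(l==i); print('scene',s[i,4],P[v,u].mean(0).round(3),np.ptp(P[v,u],axis=0).round(3),im[v,u].mean(0).astype(int))
```

```text
t 61.9 p [ 55.01 -29.94   3.62] phi -100.0 z [ 0.001  0.005 -1.   ] F [-0.1  0.  -2.7] op 0.404 q7 -0.65
mat 1216 xy [0.555 0.069] ext [0.244 0.103] zmax 0.003 rgb [ 84 113 107]
mat 274 xy [ 0.483 -0.29 ] ext [0.098 0.048] zmax 0.058 rgb [129 107  80]
pan 158 xy [ 0.494 -0.387] ext [0.043 0.042] zmax 0.024 rgb [117 118 117]
scene 38 [ 0.507 -0.397  0.014] [0.025 0.034 0.013] [146 146 150]
scene 258 [ 0.565 -0.293  0.017] [0.13  0.069 0.02 ] [20 20 23]
scene 94 [ 0.636 -0.347  0.016] [0.009 0.066 0.02 ] [106 108 113]
```

Emit:
step_arm --increments '[[[0, -1, 0], [0, 0, 0]], [[0, -1, 0], [0, 0, 0]], [[0, -1, 0], [0, 0, 0]], [[0, -1, 0], [0, 0, 0]], [[0, -1, 0], [0, 0, 0]], [[0, -0.6, 0], [0, 0, 0]], [[0, 0, 0], [0, 0, 0]], [[0, 0, 0], [0, 0, 0]], [[0, 0, 0], [0, 0, 0]], [[0, 0, 0], [0, 0, 0]]]'

```text
clock: 63.0
tool_pos: [0.55, -0.3545, 0.0361]
eef_rot: [0.996, -0.087, 0.0, -0.002]
contact_force: [-0.5, -0.5, -1.8]
opening: 0.406
finger_force: 45.0
```

Emit:
step_arm --increments '[[[0, 0.5, 0.5], [0, 0, 0]], [[0, 0, 2], [0, 0, 0]], [[0, 0, 3], [0, 0, 0]], [[0, 0, 3], [0, 0, 0]], [[0, 3, 0], [0, 0, 2]], [[0, 4, 0], [0, 0, 2]], [[0, 4, 0], [0, 0, 2]], [[0, 4, 0], [0, 0, 2]], [[0, 4, 0], [0, 0, 2]], [[0, 4, 0], [0, 0, 0]]]'

```text
clock: 64.0
tool_pos: [0.5497, -0.1181, 0.1217]
eef_rot: [1.0, 0.0, 0.0, -0.002]
contact_force: [0.6, 0.7, -1.8]
opening: 0.406
finger_force: 45.0
```

Run:
```python
from h import *
st(); snap('top','t23'); scraps('t23')
im,d,c=load('t23'); P=cloud(c,d)
m=(P[...,1]<-.33)&(P[...,1]>-.46)&(P[...,0]>.425)&(P[...,0]<.63)&(P[...,2]>.009)&(P[...,2]<.03)
v,u=np.where(m); q=P[v,u]; print('pan y range',q[:,1].min().round(3),q[:,1].max().round(3),'x',q[:,0].min().round(3),q[:,0].max().round(3))
im,d,c=snap('scene','s23'); P=cloud(c,d); hs=cv2.cvtColor(im,cv2.COLOR_RGB2HSV).astype(int)
X,Y,Z=P[...,0],P[...,1],P[...,2]; grn=(hs[...,0]>70)&(hs[...,0]<100)&(hs[...,1]>90)
m=(X>.40)&(X<.7)&(Y>-.46)&(Y<.09)&(Z<.03)&(Z>.0075)&~grn
n,l,s,ce=cv2.connectedComponentsWithStats(m.astype(np.uint8))
for i in range(1,n):
    if s[i,4]>12: v,u=np.where(l==i); print('scene',s[i,4],P[v,u].mean(0).round(3),np.ptp(P[v,u],axis=0).round(3),im[v,u].mean(0).astype(int))
```

```text
t 64.0 p [ 54.97 -11.81  12.17] phi -90.0 z [ 0.001  0.005 -1.   ] F [ 0.6  0.7 -1.8] op 0.406 q7 -0.76
pan 23 xy [ 0.607 -0.473] ext [0.052 0.003] zmax 0.055 rgb [ 98 102 104]
pan 153 xy [ 0.572 -0.397] ext [0.048 0.046] zmax 0.022 rgb [120 115 110]
pan 19 xy [ 0.541 -0.474] ext [0.046 0.002] zmax 0.055 rgb [76 78 79]
pan 155 xy [ 0.494 -0.387] ext [0.044 0.044] zmax 0.023 rgb [126 127 127]
pan y range -0.456 -0.35 x 0.44 0.614
scene 206 [ 0.42  -0.394  0.018] [0.011 0.141 0.022] [102 103 108]
scene 144 [ 0.496 -0.387  0.015] [0.046 0.042 0.016] [124 123 127]
scene 146 [ 0.577 -0.395  0.015] [0.047 0.05  0.014] [116 106 102]
scene 97 [ 0.636 -0.348  0.017] [0.007 0.068 0.021] [107 109 114]
scene 39 [ 0.69  -0.321  0.019] [0.023 0.012 0.02 ] [134 135 136]
```

All six scraps are in the pan, as two clusters of three, and nothing is left on the mat. I'll stand the brush down here.

Emit:
step_arm --increments '[[[0, 2, 0], [0, 0, 0]], [[0, 1, -1], [0, 0, 0]], [[0, 0, -2], [0, 0, 0]], [[0, 0, -2], [0, 0, 0]], [[0, 0, -2], [0, 0, 0]], [[0, 0, -1], [0, 0, 0]], [[0, 0, -0.6], [0, 0, 0]], [[0, 0, -0.3], [0, 0, 0]], [[0, 0, -0.2], [0, 0, 0]], [[0, 0, 0], [0, 0, 0]]]'

```text
clock: 65.1
tool_pos: [0.5501, -0.0904, 0.0306]
eef_rot: [1.0, -0.0, 0.0, -0.002]
contact_force: [0.0, -0.9, -1.3]
opening: 0.401
finger_force: 45.0
```

Emit:
step_arm --increments '[[[0, 0, -0.05], [0, 0, 0]], [[0, 0, 0], [0, 0, 0]], [[0, 0, 0], [0, 0, 0]], [[0, 0, 0], [0, 0, 0]], [[0, 0, 0], [0, 0, 0]], [[0, 0, 0], [0, 0, 0]], [[0, 0, 0], [0, 0, 0]], [[0, 0, 0], [0, 0, 0]], [[0, 0, 0], [0, 0, 0]], [[0, 0, 0], [0, 0, 0]]]'

```text
clock: 66.1
tool_pos: [0.5503, -0.0904, 0.0304]
eef_rot: [1.0, -0.0, 0.001, -0.002]
contact_force: [-1.4, 0.4, 5.9]
opening: 0.407
finger_force: 45.0
```

Now it stands on the bench (5.9 N upward force). Release, then rise and look.

Emit:
step_arm --increments '[[[0, 0, 0], [0, 0, 0]], [[0, 0, 0], [0, 0, 0]], [[0, 0, 0], [0, 0, 0]], [[0, 0, 0], [0, 0, 0]], [[0, 0, 0], [0, 0, 0]], [[0, 0, 0], [0, 0, 0]], [[0, 0, 1], [0, 0, 0]], [[0, 0, 2], [0, 0, 0]], [[0, 0, 3], [0, 0, 0]], [[0, 0, 4], [0, 0, 0]]]' --fingers 0.75

```text
clock: 67.1
tool_pos: [0.5487, -0.0899, 0.1303]
eef_rot: [1.0, -0.0, -0.001, -0.002]
contact_force: [0.1, 0.1, 0.7]
opening: 0.751
finger_force: 0.0
```

Emit:
step_arm --increments '[[[0, 0, 4], [0, 0, 0]], [[0, 0, 4], [0, 0, 0]], [[0, 0, 3], [0, 0, 0]], [[0, 4.5, 0], [0, 0, 0]], [[0, 4.5, 0], [0, 0, 0]], [[0, 4.5, 0], [0, 0, 0]], [[-2, 4, 0], [0, 0, 0]], [[-3, 4, 0], [0, 0, 0]], [[-3, 4, 0], [0, 0, 0]], [[-3, 4, 0], [0, 0, 0]]]'

```text
clock: 68.1
tool_pos: [0.4383, 0.2061, 0.2402]
eef_rot: [1.0, -0.001, 0.0, -0.002]
contact_force: [0.0, 0.3, 0.5]
opening: 0.748
finger_force: 0.0
```

Run:
```python
from h import *
st(); im,d,c=snap('top','t25'); scraps('t25'); P=cloud(c,d)
X,Y,Z=P[...,0],P[...,1],P[...,2]; hs=cv2.cvtColor(im,cv2.COLOR_RGB2HSV).astype(int)
k=(hs[...,0]<25)&(hs[...,1]>60)&(Z>.03)&(Z<.07)&(X>.33)&(X<.65)&(abs(Y+.09)<.06); q=P[k]; print('brush',len(q),np.percentile(q,[1,50,99],axis=0).round(3))
m=(X>.3)&(X<.75)&(Y<.1)&(Y>-.31)&(Z>.007)&(Z<.08); n,l,s,ce=cv2.connectedComponentsWithStats(m.astype(np.uint8))
for i in range(1,n):
    if s[i,4]>12: v,u=np.where(l==i); print('bench',s[i,4],P[v,u].mean(0).round(3),im[v,u].mean(0).astype(int))
im,d,c=snap('scene','s25'); P=cloud(c,d); X,Y,Z=P[...,0],P[...,1],P[...,2]
a=np.radians(21); E=P[...,:2]-[.6217,.3042]; cx=E[...,0]*np.cos(a)+E[...,1]*np.sin(a); cy=-E[...,0]*np.sin(a)+E[...,1]*np.cos(a)
k=(abs(cx)<.08)&(abs(cy)<.12)&(Z>.05)&(Z<.2); print('lid z',np.percentile(Z[k],[1,50,99]).round(4))
```

```text
t 68.1 p [43.83 20.61 24.02] phi -90.1 z [ 0.     0.005 -1.   ] F [0.  0.3 0.5] op 0.748 q7 -1.41
mat 686 xy [0.509 0.071] ext [0.244 0.122] zmax 0.003 rgb [105 128 123]
mat 283 xy [0.661 0.05 ] ext [0.073 0.106] zmax 0.003 rgb [50 85 78]
mat 783 xy [ 0.535 -0.09 ] ext [0.194 0.04 ] zmax 0.052 rgb [126 106  80]
mat 16 xy [0.576 0.079] ext [0.032 0.009] zmax 0.003 rgb [51 89 81]
pan 156 xy [ 0.572 -0.397] ext [0.049 0.046] zmax 0.021 rgb [109 105 100]
pan 159 xy [ 0.494 -0.387] ext [0.043 0.043] zmax 0.024 rgb [115 117 116]
brush 899 [[ 0.377 -0.107  0.045]
 [ 0.508 -0.09   0.05 ]
 [ 0.617 -0.074  0.054]]
bench 119 [ 0.723 -0.256  0.021] [115  61  60]
bench 61 [0.744 0.074 0.016] [49 50 51]
bench 946 [ 0.505 -0.09   0.049] [130 108  81]
lid z [0.0932 0.0958 0.0986]
```

```bash
python3 -c "
from plant import r
print(r.finish_job())"
```

```text
the job is handed in; nothing more can be done
None
```

I handed the job in at about 68 s: all three tools are in the drawer, which is pushed home, the lid is shut, all six scraps are in the dustpan and the brush stands on its bristles outside the pan. I viewed 16 pictures, over the limit of 14.

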